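# Load the trolley onto the bench jib and close its end stop

## Task

Put the trolley on the jib: bring it to the free end of the boom, run its rollers onto the lower flange without forcing it, and push it along until it presses the sprung buffers of the travel stop and the parking catch holds it; push no harder than that takes, and let go. Then fold the hinged end stop at the free end down across the boom's end to close it. Leave the other things on the bench alone.

Things in the scene. Friction and masses are not known exactly. Their poses are not given: they have to be found in the camera images.
- boom: Bench jib, fixed: grey square post (50 mm, 316 mm high) with a level bare-aluminium I-beam, the boom. Origin on the bench right under the boom's free end, z up; the boom runs 330 mm along its own -y to the post, centred on x = 0. Upper flange 24 mm wide, top 284 mm above the bench. The boom is clear from the free end to the travel stop, a dark block clamped on it. Stop and end stop are part of it.
- mouth (a point): Centre of the end face of the boom's lower flange, at the free end, 252 mm above the bench; axes as the boom's. The flange is 30 mm wide and 4 mm thick (its last 16 mm taper to 20 mm wide); the web above it is 4 mm thick. The trolley goes on here, moving along -y.
- trolley: Steel push trolley, 0.33 to 0.53 kg, standing on the bench. Origin at the centre of its underside, z up, y its direction of travel, same either way round. Two 4 mm side plates, outer faces at x = +-21 mm, inner at +-17 mm; 70 mm long (y) from z = 32 to 78 mm, 40 mm long below that. A 10 mm load bar joins them at z = 12 mm. Rollers on the flange: origin 205 mm above the bench.
- slot (a point): Point in the trolley (its z = 45.5 mm, on its centre line) in the middle of the gap in which the lower flange runs: 7 mm high, between four turning white rollers above (18 mm diameter, at y = +-22 mm, inner faces at x = +-8.5 mm, either side of the web) and two 8 mm tie bars below (y = +-22 mm), and 34 mm wide. Axes as the trolley's.
- grip (a point): Point on the trolley's centre line (its z = 62 mm) between the side plates: the place to pinch them from above, along the trolley's x, 42 mm over the plates; a finger then passes on each side of the boom. Axes as the trolley's.
- flap (a joint): Angle of the hinged end stop at the free end, rad: 0 = its leaf points straight out from the boom, level; negative = tilted up a little; 1.571 = hanging down across the boom's end, closed. Starts between -0.25 and 0.05; stiff hinge, stays where left, about 2 N at its edge moves it.
- flap_edge (a point): Middle of the free edge of the end stop's leaf: bare steel plate 26 mm wide, 4 mm thick, reaching 33 mm from its hinge. The hinge line is level, along the boom's x, 282 mm above the bench, 4 mm outside the free end (y = +4 mm in the boom's frame). While it points out, the trolley passes round it as round the upper flange.
- muffler: Bystander: polished aluminium silencer, 175 mm long, 52 mm thick, lying along its y on two feet, 55 mm high. Origin at the centre of its underside.
- tank: Bystander: white plastic tank 62 x 105 x 55 mm with a round cap on its +y end. Origin at the centre of its underside.
- gear: Bystander: white plastic gear wheel, 99 mm across, 9 mm thick (hub 16 mm), lying flat. Origin at the centre of its underside.
- pawl (a joint): Angle of the travel stop's parking catch, rad: 0 at rest, over 0.1 while the trolley's front tie bar rides over it (2 to 5 N), 0 again once the bar is behind it. The stop, 52 mm wide, has two black sprung pads (3 N, rising 1 N/mm, solid after 8 mm) facing the free end, anywhere from 175 to 235 mm in from it: not measured, to be felt. The catch drops in with the pads about 5 mm in, at 6 to 10 N.

How it is judged:
By the outcome, as a careful person would: the job done as asked, in the order asked, and still so for the second after the job is handed in, with the robot touching nothing.
It also fails if it takes over 72 s, if anything falls off the work surface, if the arm or the gripper's body presses on something with over 40 N, if the wrist force passes 120 N, or if a joint passes its speed limit or range.

## Robot

A 6-joint arm with a two-finger parallel gripper is mounted at the origin on the work surface. World frame = base frame: x ahead of the robot, y to its left, z up, the work surface at z = 0. Lengths are in m, angles in rad, forces in N, time in s.
With the tool pointing down it reaches from about 0.275 to 0.725 m from the base axis. Payload 5.6 kg.
Tool frame: the origin (TCP) lies at the very end of the fingers, on their centre line; the grasp point (between the pads) lies manip.hold_point_z behind it (manip.hold_point_z is the distance from the TCP to the grasp point, in m); z points along the fingers, x is the direction in which the jaws open and shut, and the axes are right-handed (so a half turn about z gives the same grasp; the last joint's range is limited). The gripper opens to 85 mm and grips with 20 to 120 N. Pads are 22 mm wide; open, the fingers measure 114 mm over their backs; the gripper's body (76 mm by 85 mm) begins 54 mm behind the grasp point. The pads swing forward as they close: fully open they stand 13 mm farther back than shut.
Start: joints at [-0.966, 0.255, 0.108, 0, -1.424, -0.285], TCP at [0.173, -0.522, 0.231] pointing down, gripper open.
Joint ranges: [-2.95, 2.95], [-1.21, 1.97], [-1.09, 1.5], [-2.87, 1.71], [-2.94, -0.07], [-3.05, 3.05]. Speed limits (rad/s): [2.57, 2.57, 3.14, 3.14, 3.14, 3.14].

## Interface

Orientations are given as a unit quaternion [w, x, y, z].
In Python, from station import manip gives the robot as it stands.
- The arm moves only by the tool apply_moves, never from a script. Its argument "steps" is a list of rows, each a list of 7 numbers: the finger opening in mm, from 0 to 85.4, then the shift along the tool's x, y, z in mm, then the turn, a rotation vector about the tool's x, y, z in degrees. A call has exactly 5 rows; each row is the pose to reach, as a shift and turn from the pose commanded when the call began, along the tool's axes at that moment; what a row does not reach only later rows make up. A row lasts 1/12 s, in which the tool goes at most 41.7 mm and 7.16 degrees, less where a joint would pass 70% of its speed; a pose out of reach is approached as far as the arm can. A call with a gripper value outside its range is refused whole. The fingers move at their own pace and stop on an object; "newtons" is the grip in N (left out, the last holds). Time passes only in rows, so rows that repeat a pose let the fingers close, or fill a call up. It gives the time, the measured TCP pose, the force and the opening at its end, in the units of the state.
- manip.get_obs(): the state, without advancing time (a new reading comes with each control period).
- manip.capture(name): name is "scene" or "side" or "wrist"; returns a dict with "color" (400x640x3 uint8, blue, green, red), "mtx" (3x3 intrinsics, pixels), "R" (3x3) and "t" (3): a world point X has camera coordinates R X + t; the wrist camera has in their place "mount" (4x4, takes a point from camera to tool coordinates, whose origin is the TCP and whose axes are the tool frame's). Camera axes: x right, y down, z forward; pixel columns grow to the right and rows downward; lengths in m; the calibration is good to about 2 mm. A picture is of the moment at which its call begins: read the wrist's pose just before it. There is no depth.
- manip.job_done(): hands the job in, once; it reports no verdict.
Trained networks look in the newest picture that a camera, given by its name, has taken for a name from the list of things; names that differ only in an ending like _2 or _b are one class to them, and where a whole thing is asked for, a point or a joint stands for the part that bears it (a point fixed in the world has none). Each returns a list of dicts, best first, with "score" (0 to 1); they miss things now and then, are a little off and sometimes report something else, mostly with a low value. They report only what shows in the picture. A call takes as long as a camera call.
- manip.spot_in(thing, camera): "xyz" ([x, y, z] in m, in world coordinates, good to about 4 mm: the middle of the surface that is visible of it).
- manip.pinpoint(thing, camera): "xyz" ([x, y, z] in m, in world coordinates, good to about 4 mm: a listed point, or the origin of a listed thing).
The state is a dict: "time_s": time; "joint_pos": joint angles; "qvel": joint speeds; "effort": joint torques, N m; "tcp_pos": TCP position; "tcp_rot": TCP orientation; "contact_force": force on the tool from outside, world axes, zero at the start; "moment": the same for the moment, N m; "finger_gap": opening from 0.0 (shut) to 1.0 (fully open).
Only numpy, scipy, OpenCV 4.12 (cv2) and the standard library are available. Lean on these libraries where they do the work, as an engineer would, in place of code of your own. Each camera call takes 0.05 s, during which the arm holds its last target.

## Working session

There is one attempt and no reset: what is moved stays moved. The work goes in short steps, Python scripts to look and compute and a tool call to move; the robot and the scene stay as the last step left them, time stands still between calls to the robot, and variables do not carry over. Pictures are saved under pics/ and viewed, and the job is handed in when it is done.

Besides the shell and the picture viewer there is one more tool, called after "Call:" in YAML: its name, and indented under it one key for each argument. apply_moves: Moves the arm, as the interface text tells. Its arguments: {"type":"object","properties":{"steps":{"type":"array"},"newtons":{"type":"number"}},"required":["steps"]}

```bash
ls; mkdir -p pics; python3 - <<'E'
from station import manip
import cv2,numpy as np
o=manip.get_obs();print(o['time_s'],o['tcp_pos'],o['tcp_rot'],o['contact_force'],o['finger_gap'],manip.hold_point_z)
for c in ['scene','side','wrist']:
    d=manip.capture(c);cv2.imwrite(f'pics/{c}0.png',d['color'])
    print(c,d['mtx'].tolist(),(-(d['R'].T@d['t'])).round(3) if 'R' in d else d['mount'])
    for n in ['trolley','slot','grip','boom','mouth','flap_edge','muffler','tank','gear']:
        print(n,[(np.round(q['xyz'],4).tolist(),round(q['score'],2)) for q in manip.pinpoint(n,c)[:2]])
print(manip.get_obs()['time_s'])
E
```

```text
pics
0.0 [ 0.17281469 -0.52163578  0.23038869] [-7.88023048e-04  5.85525466e-01  8.10653465e-01  5.17690019e-04] [-1.28774404  0.20023434  0.40185185] 1.0011362228892242 0.0187
scene [[401.1859174681132, 0.0, 319.98767926762565], [0.0, 401.1859174681132, 207.0643997773971], [0.0, 0.0, 1.0]] [ 1.013 -0.108  0.946]
trolley [([0.5132, 0.355, 0.0008], 0.74)]
slot [([0.512, 0.3578, 0.0466], 0.68), ([0.515, 0.3549, -0.0012], 0.44)]
grip [([0.5161, 0.3547, 0.0615], 0.83)]
boom [([0.5191, 0.0778, 0.251], 0.75), ([0.5149, 0.3584, -0.0017], 0.33)]
mouth [([0.5195, 0.0803, 0.2513], 0.62)]
flap_edge [([0.5228, 0.1127, 0.2915], 0.62)]
muffler [([0.4444, -0.0231, -0.0004], 0.72)]
tank [([0.6887, -0.0818, -0.0017], 0.71)]
gear [([0.6467, 0.1316, -0.0001], 0.87)]
side [[494.46311964597743, 0.0, 321.0116361370893], [0.0, 494.46311964597743, 196.06585433603252], [0.0, 0.0, 1.0]] [0.373 0.853 0.825]
trolley [([0.5126, 0.3587, -0.0026], 0.96)]
slot [([0.5153, 0.357, 0.0437], 0.84)]
grip [([0.5179, 0.3591, 0.0643], 0.88)]
boom []
mouth [([0.5192, 0.0781, 0.2566], 0.81)]
flap_edge [([0.5261, 0.1127, 0.2818], 0.51)]
muffler [([0.5223, 0.1138, 0.2841], 0.66), ([0.4469, -0.0211, -0.0024], 0.6)]
tank [([0.6895, -0.0867, -0.0008], 0.75)]
gear [([0.6493, 0.1324, -0.0027], 0.78)]
wrist [[353.75825470595646, 0.0, 320.26591118267345], [0.0, 353.75825470595646, 199.28036977034515], [0.0, 0.0, 1.0]] [[ 9.99999842e-01  5.29277274e-04  1.87772388e-04 -3.34343303e-04]
 [-5.60198532e-04  9.63692124e-01  2.67015310e-01 -6.77493724e-02]
 [-3.96296360e-05 -2.67015374e-01  9.63692269e-01 -1.42364740e-01]
 [ 0.00000000e+00  0.00000000e+00  0.00000000e+00  1.00000000e+00]]
trolley []
slot []
grip []
boom []
mouth []
flap_edge []
muffler []
tank []
gear []
1.5
```

View images.

View pics/scene0.png

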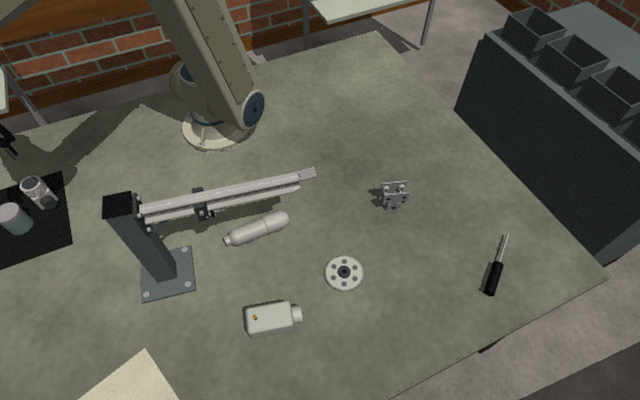

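View pics/side0.png

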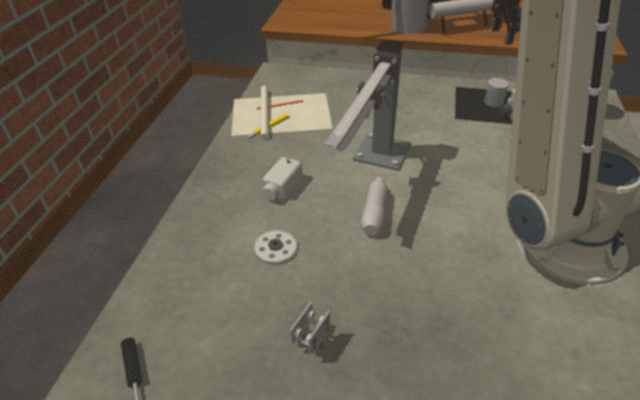

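```bash
python3 - <<'E'
import cv2
a=cv2.imread('pics/scene0.png');b=cv2.imread('pics/side0.png')
cv2.imwrite('pics/s_boom.png',cv2.resize(a[150:240,120:325],None,fx=3.9,fy=3.9,interpolation=cv2.INTER_CUBIC))
cv2.imwrite('pics/s_tro.png',cv2.resize(a[170:220,365:425],None,fx=10,fy=10,interpolation=cv2.INTER_CUBIC))
cv2.imwrite('pics/d_boom.png',cv2.resize(b[40:160,310:420],None,fx=5,fy=5,interpolation=cv2.INTER_CUBIC))
cv2.imwrite('pics/d_tro.png',cv2.resize(b[295:365,280:350],None,fx=8,fy=8,interpolation=cv2.INTER_CUBIC))
E
```

```text
(no output)
```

View pics/s_boom.png

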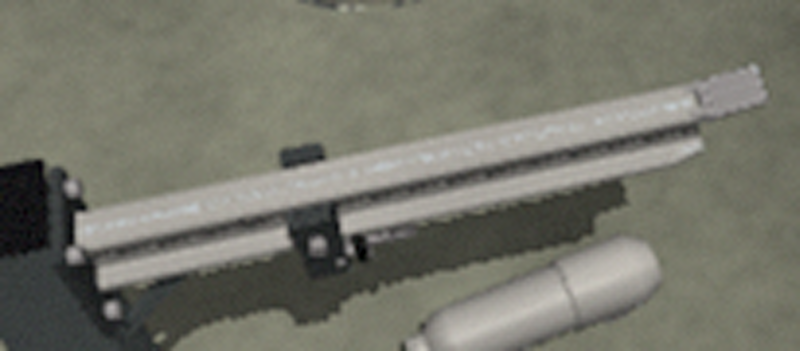

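View pics/s_tro.png

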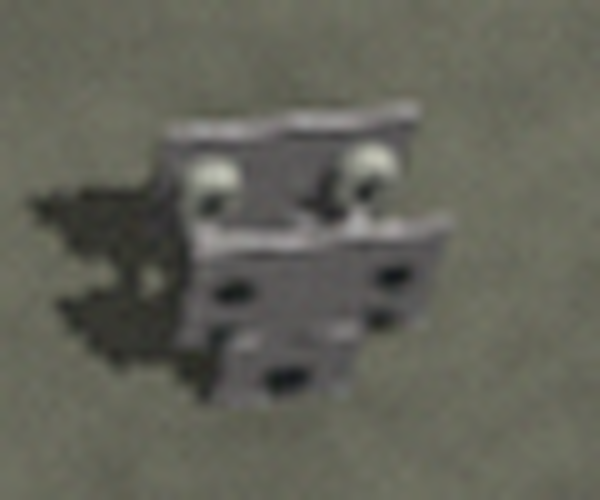

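View pics/d_boom.png

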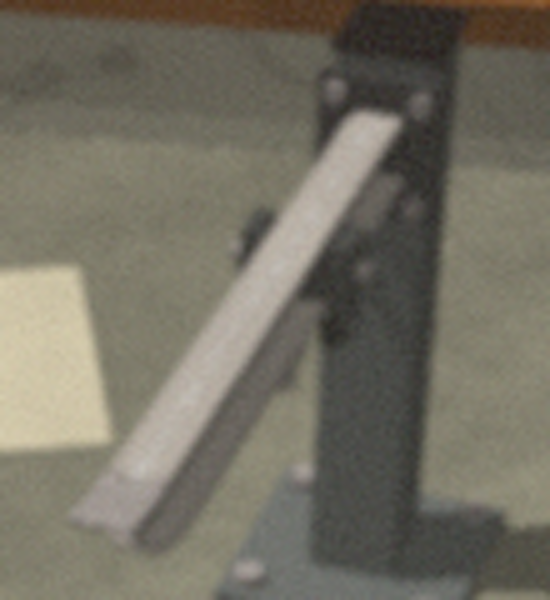

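View pics/d_tro.png

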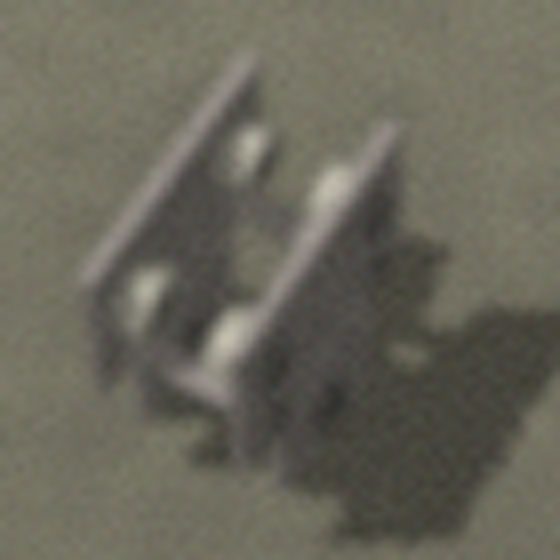

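```bash
cat > h.py <<'E'
from station import manip
import cv2,numpy as np
from scipy.spatial.transform import Rotation as Rn
def bp(d,uv,z):
    K,R,t=d['mtx'],d['R'],d['t']; C=-R.T@t
    r=R.T@np.linalg.inv(K)@np.array([uv[0],uv[1],1.]); return C+r*(z-C[2])/r[2]
def proj(d,X):
    p=d['mtx']@(d['R']@np.array(X)+d['t']); return p[:2]/p[2]
def wcam(d,o):
    w,x,y,z=o['tcp_rot'];Rt=Rn.from_quat([x,y,z,w]).as_matrix();m=d['mount']
    R=Rt@m[:3,:3];t=Rt@m[:3,3]+np.array(o['tcp_pos'])
    return dict(mtx=d['mtx'],R=R.T,t=-R.T@t,color=d['color'])
def st():
    o=manip.get_obs();w,x,y,z=o['tcp_rot'];R=Rn.from_quat([x,y,z,w]).as_matrix()
    print('t',o['time_s'],'p',np.round(o['tcp_pos'],4),'F',np.round(o['contact_force'],2),'M',np.round(o['moment'],2),'gap',round(o['finger_gap'],3),'\nR',R.round(4).tolist());return o,R
E
python3 - <<'E'
from h import *
S=manip.capture('scene');D=manip.capture('side')
def rep(n,d,sc,off,a,b,z):
    f=lambda q:bp(d,(off[0]+(q[0]+.5)/sc-.5,off[1]+(q[1]+.5)/sc-.5),z)
    A,B=f(a),f(b);v=B-A;print(n,A.round(4),B.round(4),'ang',round(np.degrees(np.arctan2(v[1],v[0])),2),'len',round(np.linalg.norm(v),4))
rep('Sb far',S,3.9,(120,150),(75,212),(692,86),.284)
rep('Sb near',S,3.9,(120,150),(80,250),(700,112),.284)
rep('Db L',D,5,(310,40),(350,112),(115,470),.284)
rep('Db R',D,5,(310,40),(402,120),(160,480),.284)
rep('St far',S,10,(365,170),(165,130),(420,105),.078)
rep('St near',S,10,(365,170),(200,240),(450,215),.078)
rep('Dt L',D,8,(280,295),(85,280),(250,60),.078)
rep('Dt R',D,8,(280,295),(235,370),(395,125),.078)
E
```

```text
Sb far [ 0.4495 -0.2372  0.284 ] [0.5099 0.0813 0.284 ] ang 79.26 len 0.3242
Sb near [ 0.474  -0.2397  0.284 ] [0.5281 0.078  0.284 ] ang 80.34 len 0.3222
Db L [ 0.4756 -0.2428  0.284 ] [0.5284 0.0718 0.284 ] ang 80.48 len 0.319
Db R [ 0.4505 -0.2387  0.284 ] [0.5101 0.0754 0.284 ] ang 79.25 len 0.3197
St far [0.4864 0.3311 0.078 ] [0.509  0.3984 0.078 ] ang 71.43 len 0.071
St near [0.5224 0.3208 0.078 ] [0.5442 0.3855 0.078 ] ang 71.42 len 0.0683
Dt L [0.5451 0.3827 0.078 ] [0.5227 0.3186 0.078 ] ang -109.29 len 0.0679
Dt R [0.5078 0.3981 0.078 ] [0.4864 0.3297 0.078 ] ang -107.34 len 0.0717
```

```bash
cat >> h.py <<'E'
def goto(xyz,yaw,down=True):
    """print shift (mm) and rotvec (deg) in current tool axes for TCP xyz, tool x at world angle yaw(deg), tool down"""
    o,R=st();a=np.radians(yaw);x=np.array([np.cos(a),np.sin(a),0]);z=np.array([0,0,-1.]);T=np.stack([x,np.cross(z,x),z],1)
    s=R.T@(np.array(xyz)-o['tcp_pos'])*1e3; r=np.degrees(Rn.from_matrix(R.T@T).as_rotvec())
    print('shift',s.round(2),'rot',r.round(2),'dist',np.linalg.norm(s).round(1));return s,r
E
python3 -c "
from h import *
goto([.52,.10,.38],165)"
```

```text
t 1.6 p [ 0.1729 -0.5221  0.2313] F [-0.06  0.67 -0.09] M [-0.01  0.02 -0.02] gap 1.0 
R [[-0.3144, 0.9493, 0.0], [0.9493, 0.3144, 0.0], [0.0, 0.0, -1.0]]
shift [ 481.45  525.05 -148.72] rot [  0.     0.   -56.68] dist 727.7
```

Call:
apply_moves:
  steps:
    - [85, 25, 25, -20, 0, 0, -3]
    - [85, 50, 55, -40, 0, 0, -6]
    - [85, 75, 85, -60, 0, 0, -10]
    - [85, 100, 110, -80, 0, 0, -14]
    - [85, 125, 140, -100, 0, 0, -18]

```text
time_s: 2.02
tcp_pos: [0.264, -0.3621, 0.33]
tcp_rot: [0.0, 0.45, 0.893, -0.0]
contact_force: [1.1, -0.9, 0.4]
finger_gap: 0.995
```

```bash
python3 -c "
from h import *
goto([.52,.10,.38],165)"
```

```text
t 2.0167 p [ 0.264  -0.3621  0.33  ] F [ 1.09 -0.86  0.37] M [-0.06 -0.21 -0.01] gap 0.995 
R [[-0.5946, 0.804, 0.0005], [0.804, 0.5946, -0.0005], [-0.0007, 0.0001, -1.0]]
shift [219.33 480.59 -50.1 ] rot [-1.000e-02  4.000e-02 -3.852e+01] dist 530.6
```

Call:
apply_moves:
  steps:
    - [85, 16, 36, -10, 0, 0, -4]
    - [85, 32, 72, -20, 0, 0, -8]
    - [85, 48, 108, -30, 0, 0, -12]
    - [85, 65, 145, -40, 0, 0, -16]
    - [85, 82, 182, -50, 0, 0, -20]

```text
time_s: 2.43
tcp_pos: [0.362, -0.1884, 0.3795]
tcp_rot: [0.001, 0.288, 0.958, 0.0]
contact_force: [1.4, -0.0, 0.9]
finger_gap: 0.999
```

```bash
python3 -c "
from h import *
goto([.52,.10,.38],165)"
```

```text
t 2.4333 p [ 0.362  -0.1884  0.3795] F [ 1.38 -0.03  0.89] M [-0.13 -0.21 -0.01] gap 0.999 
R [[-0.834, 0.5518, 0.0011], [0.5518, 0.834, -0.0002], [-0.001, 0.0005, -1.0]]
shift [ 27.36 327.68  -0.39] rot [  0.02   0.06 -18.49] dist 328.8
```

Call:
apply_moves:
  steps:
    - [85, 3, 38, 0, 0, 0, -3]
    - [85, 6, 76, 0, 0, 0, -6]
    - [85, 10, 114, 0, 0, 0, -10]
    - [85, 13, 152, 0, 0, 0, -14]
    - [85, 16, 190, 0, 0, 0, -18]

```text
time_s: 2.85
tcp_pos: [0.4542, -0.0213, 0.3791]
tcp_rot: [0.001, 0.134, 0.991, 0.0]
contact_force: [1.0, -0.0, 0.2]
finger_gap: 0.994
```

```bash
python3 -c "
from h import *
goto([.52,.10,.38],165)"
```

```text
t 2.85 p [ 0.4542 -0.0213  0.3791] F [ 0.99 -0.04  0.24] M [-0.11 -0.16  0.04] gap 0.994 
R [[-0.9639, 0.2664, 0.0011], [0.2664, 0.9639, 0.0002], [-0.001, 0.0005, -1.0]]
shift [-31.11 134.41  -0.84] rot [ 0.03  0.06 -0.45] dist 138.0
```

Call:
apply_moves:
  steps:
    - [85, -9, 38, 0, 0, 0, 0]
    - [85, -18, 76, 0, 0, 0, 0]
    - [85, -25, 110, 0, 0, 0, 0]
    - [85, -31, 134, 0, 0, 0, 0]
    - [85, -31, 134, 0, 0, 0, 0]

```text
time_s: 3.27
tcp_pos: [0.5212, 0.1013, 0.3761]
tcp_rot: [-0.002, 0.135, 0.991, -0.001]
contact_force: [-1.0, -0.3, -1.4]
finger_gap: 0.998
```

```bash
python3 -c "
from h import *
o,R=st()
d=manip.capture('wrist');cv2.imwrite('pics/w1.png',d['color'])
for n in ['mouth','flap_edge','boom']:
  print(n,[(np.round(q['xyz'],4).tolist(),round(q['score'],2)) for q in manip.pinpoint(n,'wrist')[:2]])
goto([.5155,.359,.2],161.4)"
```

```text
t 3.2667 p [0.5212 0.1013 0.3761] F [-0.98 -0.33 -1.44] M [-0.04  0.12  0.01] gap 0.998 
R [[-0.9637, 0.2668, -0.0038], [0.2668, 0.9637, -0.0005], [0.0035, -0.0015, -1.0]]
mouth []
flap_edge [([0.5252, 0.1125, 0.2865], 0.77), ([0.5165, 0.3573, 0.059], 0.31)]
boom []
t 3.4667 p [0.5197 0.0969 0.379 ] F [-0.19  0.19  0.92] M [-0.03  0.04 -0.02] gap 0.995 
R [[-0.9627, 0.2705, 0.0006], [0.2705, 0.9627, -0.0001], [-0.0006, 0.0, -1.0]]
shift [ 75.09 251.15 178.95] rot [0.   0.03 2.9 ] dist 317.4
```

View pics/w1.png

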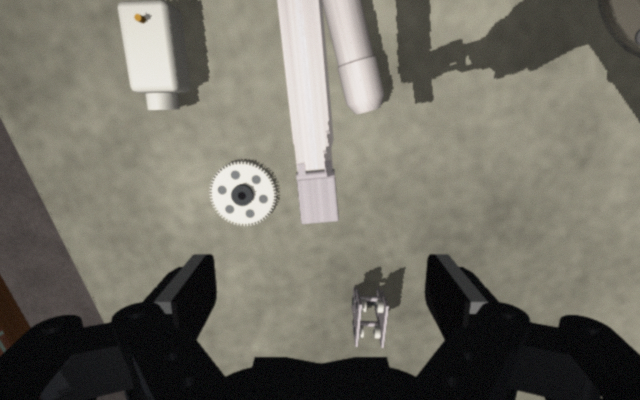

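```bash
python3 -c "
from h import *
import pickle
o,R=st()
d=wcam(manip.capture('wrist'),o);pickle.dump(d,open('w2.pkl','wb'));cv2.imwrite('pics/w2.png',d['color'])
st()
c=d['color'][0:240,240:400];cv2.imwrite('pics/w2c.png',cv2.resize(c,None,fx=2.5*1,fy=2.5,interpolation=cv2.INTER_CUBIC))
c=d['color'][155:235,285:350];cv2.imwrite('pics/w2d.png',cv2.resize(c,None,fx=7,fy=7,interpolation=cv2.INTER_CUBIC))
c=d['color'][275:360,335:405];cv2.imwrite('pics/w2e.png',cv2.resize(c,None,fx=7,fy=7,interpolation=cv2.INTER_CUBIC))
"
```

```text
t 3.4667 p [0.5197 0.0969 0.379 ] F [-0.19  0.19  0.92] M [-0.03  0.04 -0.02] gap 0.995 
R [[-0.9627, 0.2705, 0.0006], [0.2705, 0.9627, -0.0001], [-0.0006, 0.0, -1.0]]
t 3.5167 p [0.5196 0.0966 0.3792] F [ 0.34 -0.46 -0.95] M [ 0.03 -0.03 -0.03] gap 0.993 
R [[-0.9626, 0.2709, 0.001], [0.2709, 0.9626, 0.0002], [-0.0009, 0.0004, -1.0]]
```

View pics/w2c.png

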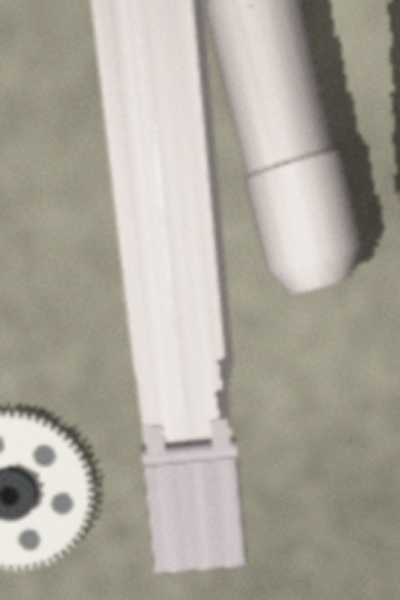

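View pics/w2d.png

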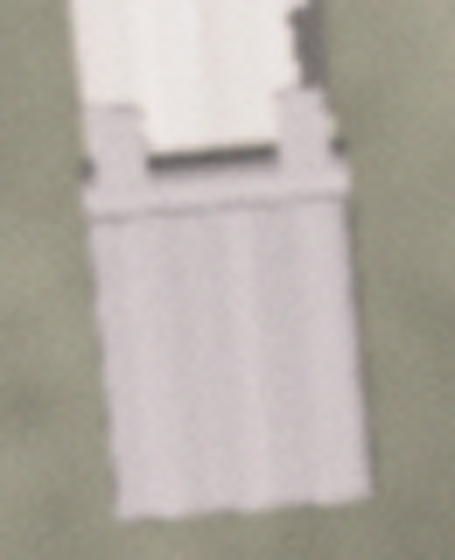

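View pics/w2e.png

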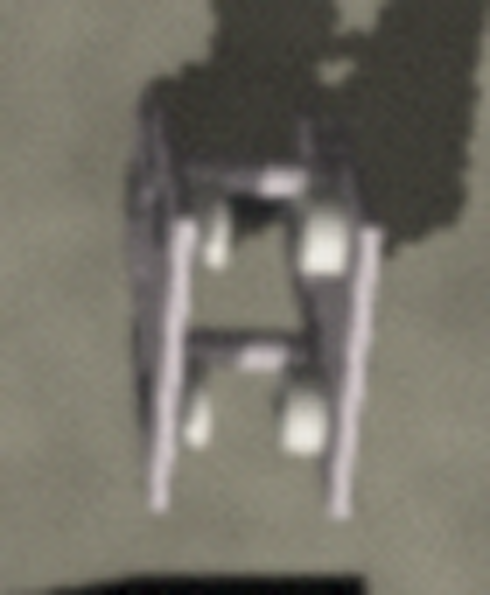

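```bash
python3 - <<'E'
from h import *
import pickle
W=pickle.load(open('w2.pkl','rb'))
def rep(n,d,sc,off,a,b,z):
    f=lambda q:bp(d,(off[0]+(q[0]+.5)/sc-.5,off[1]+(q[1]+.5)/sc-.5),z)
    A,B=f(a),f(b);v=B-A;print(n,A.round(4),B.round(4),'mid',((A+B)/2).round(4),'ang',round(np.degrees(np.arctan2(v[1],v[0])),2),'len',round(np.linalg.norm(v),4))
rep('L',W,2.5,(240,0),(93,0),(142,425),.284)
rep('R',W,2.5,(240,0),(195,0),(220,370),.284)
rep('edge',W,7,(285,155),(118,518),(372,497),.288)
rep('edge',W,7,(285,155),(118,518),(372,497),.284)
rep('hinge',W,7,(285,155),(90,215),(348,190),.284)
rep('tL',W,7,(335,275),(187,220),(158,512),.078)
rep('tR',W,7,(335,275),(370,228),(340,520),.078)
# expected
for yaw in (79.3,79.8,80.3):
  for m in ([.519,.0795],):
    a=np.radians(yaw);y=np.array([np.cos(a),np.sin(a)]);x=np.array([y[1],-y[0]])
    print(yaw,'edge mid',np.array(m)+y*.037,'hinge',np.array(m)+.004*y)
E
```

```text
L [ 0.5107 -0.0323  0.284 ] [0.5291 0.0703 0.284 ] mid [0.5199 0.019  0.284 ] ang 79.8 len 0.1043
R [ 0.487  -0.0257  0.284 ] [0.5048 0.0617 0.284 ] mid [0.4959 0.018  0.284 ] ang 78.53 len 0.0891
edge [0.5374 0.1107 0.288 ] [0.5123 0.1154 0.288 ] mid [0.5248 0.113  0.288 ] ang 169.35 len 0.0255
edge [0.538 0.112 0.284] [0.5125 0.1168 0.284 ] mid [0.5252 0.1144 0.284 ] ang 169.35 len 0.0259
hinge [0.5317 0.0809 0.284 ] [0.5066 0.0854 0.284 ] mid [0.5191 0.0831 0.284 ] ang 170.01 len 0.0255
tL [0.5211 0.3169 0.078 ] [0.5436 0.3828 0.078 ] mid [0.5324 0.3498 0.078 ] ang 71.09 len 0.0696
tR [0.4858 0.3287 0.078 ] [0.5072 0.395  0.078 ] mid [0.4965 0.3618 0.078 ] ang 72.05 len 0.0697
79.3 edge mid [0.52586966 0.11585667] hinge [0.51974267 0.08343045]
79.8 edge mid [0.52555214 0.11591524] hinge [0.51970834 0.08343678]
80.3 edge mid [0.52523411 0.11597103] hinge [0.51967396 0.08344281]
```

```bash
python3 -c "
from h import *
goto([.515,.3575,.2],161.5)"
```

```text
t 3.5167 p [0.5196 0.0966 0.3792] F [ 0.34 -0.46 -0.95] M [ 0.03 -0.03 -0.03] gap 0.993 
R [[-0.9626, 0.2709, 0.001], [0.2709, 0.9626, 0.0002], [-0.0009, 0.0004, -1.0]]
shift [ 75.32 249.76 179.26] rot [0.03 0.05 2.78] dist 316.5
```

Call:
apply_moves:
  steps:
    - [80, 11, 38, 0, 0, 0, 0.5]
    - [75, 23, 76, 5, 0, 0, 1]
    - [70, 34, 112, 20, 0, 0, 1.5]
    - [70, 45, 145, 40, 0, 0, 2]
    - [70, 55, 175, 65, 0, 0, 2.8]

```text
time_s: 3.93
tcp_pos: [0.5144, 0.2819, 0.3148]
tcp_rot: [0.001, 0.161, 0.987, 0.002]
contact_force: [0.8, 0.9, -0.3]
finger_gap: 0.819
```

```bash
python3 -c "
from h import *
goto([.515,.3575,.15],161.5)"
```

```text
t 3.9333 p [0.5144 0.2819 0.3148] F [ 0.8   0.91 -0.32] M [ 0.01 -0.05  0.03] gap 0.819 
R [[-0.948, 0.3182, 0.0034], [0.3182, 0.948, 0.0027], [-0.0024, 0.0036, -1.0]]
shift [ 23.85  71.27 165.04] rot [ 0.21  0.14 -0.05] dist 181.3
```

Call:
apply_moves:
  steps:
    - [70, 6, 16, 35, 0, 0, 0]
    - [70, 12, 34, 70, 0, 0, 0]
    - [70, 18, 52, 105, 0, 0, 0]
    - [70, 24, 71, 140, 0, 0, 0]
    - [70, 24, 71, 160, 0, 0, 0]

```text
time_s: 4.35
tcp_pos: [0.5123, 0.3565, 0.1493]
tcp_rot: [-0.002, 0.16, 0.987, -0.001]
contact_force: [-0.5, 0.4, -1.3]
finger_gap: 0.819
```

```bash
python3 -c "
from h import *
manip.capture('side')
o,R=st()
d=wcam(manip.capture('wrist'),o);cv2.imwrite('pics/w3.png',d['color'])
goto([.515,.3575,.0433],161.5)"
```

```text
t 4.4 p [0.5109 0.3543 0.1461] F [-0.55 -1.53 -4.83] M [-0.22  0.29 -0.04] gap 0.819 
R [[-0.9483, 0.3171, -0.0088], [0.3172, 0.9483, -0.0059], [0.0065, -0.0084, -0.9999]]
t 4.45 p [0.512  0.3539 0.1496] F [ 0.49 -1.03 -0.78] M [-0.05 -0.01 -0.  ] gap 0.818 
R [[-0.9483, 0.3173, -0.0063], [0.3173, 0.9483, -0.0053], [0.0043, -0.007, -1.0]]
shift [ -2.19   5.16 106.23] rot [-0.4  -0.24 -0.  ] dist 106.4
```

View pics/w3.png

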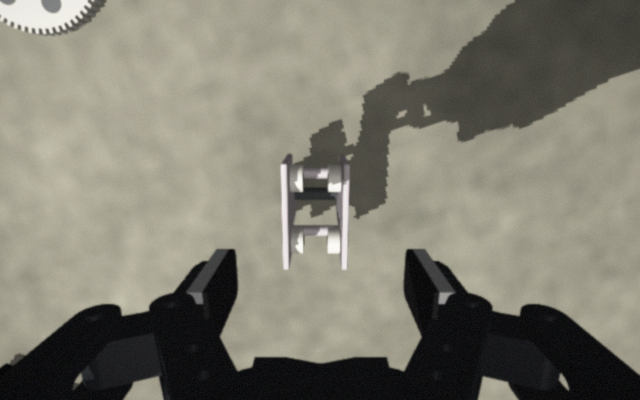

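Call:
apply_moves:
  steps:
    - [70, -1, 1, 25, 0, 0, 0]
    - [70, -2, 2, 50, 0, 0, 0]
    - [70, -2, 3, 72, 0, 0, 0]
    - [70, -2, 4, 85, 0, 0, 0]
    - [70, -2, 4, 90, 0, 0, 0]

```text
time_s: 4.87
tcp_pos: [0.5176, 0.3578, 0.064]
tcp_rot: [0.0, 0.161, 0.987, -0.0]
contact_force: [-0.1, -0.4, 0.3]
finger_gap: 0.816
```

Call:
apply_moves:
  steps:
    - [70, 0, 0, 0, 0, 0, 0]
    - [70, 0, 0, 0, 0, 0, 0]
    - [70, 0, 0, 0, 0, 0, 0]
    - [70, 0, 0, 0, 0, 0, 0]
    - [70, 0, 0, 0, 0, 0, 0]

```text
time_s: 5.28
tcp_pos: [0.5176, 0.3592, 0.0649]
tcp_rot: [0.001, 0.161, 0.987, 0.001]
contact_force: [-0.5, 0.6, -0.5]
finger_gap: 0.818
```

```bash
python3 -c "
from h import *
o,R=st()
d=wcam(manip.capture('wrist'),o);cv2.imwrite('pics/w4.png',d['color'])
goto([.515,.3575,.0433],161.5)"
```

```text
t 5.2833 p [0.5176 0.3592 0.0649] F [-0.51  0.57 -0.46] M [ 0.01  0.01 -0.02] gap 0.818 
R [[-0.9484, 0.3169, 0.0015], [0.3169, 0.9484, 0.0014], [-0.0009, 0.0018, -1.0]]
t 5.3333 p [0.5174 0.3591 0.0645] F [ 0.43  0.43 -0.34] M [-0.02  0.02  0.05] gap 0.819 
R [[-0.9485, 0.3169, 0.001], [0.3169, 0.9485, 0.001], [-0.0007, 0.0013, -1.0]]
shift [ 1.81 -2.33 21.23] rot [0.07 0.04 0.03] dist 21.4
```

View pics/w4.png

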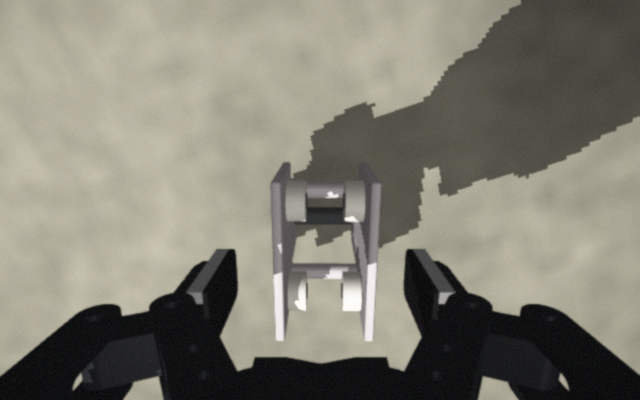

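```bash
python3 - <<'E'
from h import *
c=cv2.imread('pics/w4.png')[155:350,260:390];cv2.imwrite('pics/w4c.png',cv2.resize(c,None,fx=3,fy=3,interpolation=cv2.INTER_CUBIC))
E
```

```text
(no output)
```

View pics/w4c.png

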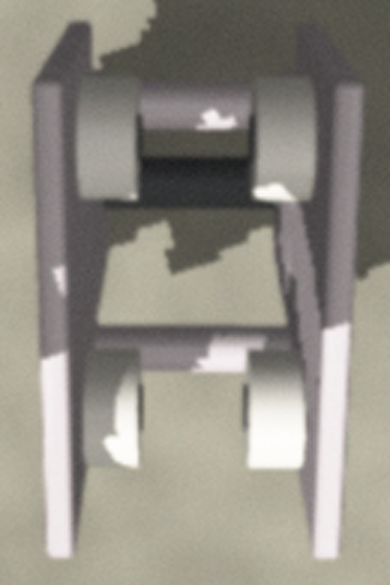

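```bash
python3 - <<'E'
from h import *
o,R=st()
d=wcam(manip.capture('wrist'),o)
P=[bp(d,q,.078) for q in [(275.7,182),(279.7,339.7),(375.7,183),(368.7,339.7)]]
T=np.array(o['tcp_pos'])
for p in P: print(p.round(4),(R.T@(p-T)*1e3).round(1))
m=np.mean(P,0);print(m,(R.T@(m-T)*1e3).round(2))
for a,b in((0,1),(2,3)):
  v=P[b]-P[a];print(np.linalg.norm(v),np.degrees(np.arctan2(v[1],v[0])))
E
```

```text
t 5.3333 p [0.5174 0.3591 0.0645] F [ 0.43  0.43 -0.34] M [-0.02  0.02  0.05] gap 0.819 
R [[-0.9485, 0.3169, 0.001], [0.3169, 0.9485, 0.001], [-0.0007, 0.0013, -1.0]]
[0.5209 0.3169 0.078 ] [-16.7 -38.9 -13.5]
[0.5432 0.3818 0.078 ] [-17.3  29.7 -13.4]
[0.4856 0.329  0.078 ] [ 20.6 -38.6 -13.5]
[0.5073 0.3937 0.078 ] [ 20.5  29.7 -13.4]
[0.5142805  0.35536251 0.078     ] [  1.79  -4.54 -13.48]
0.0686456240536431 71.03915667943785
0.06825389263328063 71.47031301702363
```

Call:
apply_moves:
  steps:
    - [70, 1, -2, 8, 0, 0, 0]
    - [70, 1.8, -3.5, 14, 0, 0, 0]
    - [70, 1.8, -3.5, 19, 0, 0, 0]
    - [70, 1.8, -3.5, 21, 0, 0, 0]
    - [70, 1.8, -3.5, 21, 0, 0, 0]

```text
time_s: 5.8
tcp_pos: [0.5138, 0.3557, 0.0415]
tcp_rot: [-0.001, 0.161, 0.987, -0.001]
contact_force: [-0.3, 0.4, -0.1]
finger_gap: 0.818
```

Call:
apply_moves:
  newtons: 45
  steps:
    - [60, 0, 0, 0, 0, 0, 0]
    - [50, 0, 0, 0, 0, 0, 0]
    - [36, 0, 0, 0, 0, 0, 0]
    - [36, 0, 0, 0, 0, 0, 0]
    - [36, 0, 0, 0, 0, 0, 0]

```text
time_s: 6.22
tcp_pos: [0.5147, 0.3564, 0.0431]
tcp_rot: [0.0, 0.16, 0.987, 0.0]
contact_force: [0.6, 0.1, 2.0]
finger_gap: 0.487
```

Call:
apply_moves:
  steps:
    - [36, 0, 0, 0, 0, 0, 0]
    - [36, 0, 0, 0, 0, 0, 0]
    - [36, 0, 0, 0, 0, 0, 0]
    - [36, 0, 0, 0, 0, 0, 0]
    - [36, 0, 0, 0, 0, 0, 0]

```text
time_s: 6.63
tcp_pos: [0.5147, 0.3564, 0.0431]
tcp_rot: [0.0, 0.16, 0.987, 0.0]
contact_force: [0.1, 0.8, 3.1]
finger_gap: 0.489
```

```bash
python3 -c "
from h import *
o,R=st()
d=wcam(manip.capture('wrist'),o);cv2.imwrite('pics/w5.png',d['color'])
st()"
```

```text
t 6.6333 p [0.5147 0.3564 0.0431] F [0.13 0.8  3.1 ] M [ 0.08 -0.25  0.04] gap 0.489 
R [[-0.9485, 0.3167, 0.001], [0.3167, 0.9485, 0.0006], [-0.0007, 0.0009, -1.0]]
t 6.6833 p [0.5146 0.3564 0.0431] F [ 0.92 -0.65  3.38] M [ 0.08 -0.22 -0.03] gap 0.487 
R [[-0.9485, 0.3168, 0.0009], [0.3168, 0.9485, 0.0006], [-0.0007, 0.0008, -1.0]]
```

View pics/w5.png

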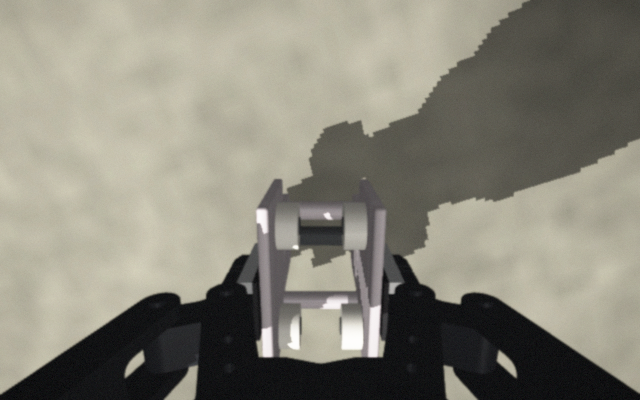

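Call:
apply_moves:
  steps:
    - [36, 0, 0, -10, 0, 0, 0]
    - [36, 0, 0, -25, 0, 0, 0]
    - [36, 0, 0, -45, 0, 0, 0]
    - [36, 0, 0, -70, 0, 0, 0]
    - [36, 0, 0, -95, 0, 0, 0]

```text
time_s: 7.1
tcp_pos: [0.5128, 0.3552, 0.1371]
tcp_rot: [-0.002, 0.161, 0.987, -0.002]
contact_force: [-0.3, 0.1, -3.2]
finger_gap: 0.487
```

```bash
python3 -c "
from h import *
goto([.5325,.1528,.2496],169.6)"
```

```text
t 7.1 p [0.5128 0.3552 0.1371] F [-0.33  0.05 -3.22] M [ 0.11 -0.12 -0.05] gap 0.487 
R [[-0.9484, 0.3172, -0.0041], [0.3172, 0.9484, -0.0028], [0.003, -0.0039, -1.0]]
shift [ -82.56 -186.09 -112.01] rot [-0.21 -0.19 -8.09] dist 232.4
```

Call:
apply_moves:
  steps:
    - [36, -3, -10, -25, 0, 0, -1]
    - [36, -10, -30, -50, 0, 0, -2]
    - [36, -20, -55, -75, 0, 0, -4]
    - [36, -35, -80, -95, 0, 0, -6]
    - [36, -45, -100, -105, 0, 0, -8.1]

```text
time_s: 7.52
tcp_pos: [0.5253, 0.2454, 0.2452]
tcp_rot: [0.001, 0.09, 0.996, 0.0]
contact_force: [-0.3, 0.7, -3.9]
finger_gap: 0.483
```

```bash
python3 -c "
from h import *
goto([.5325,.1528,.2496],169.6)"
```

```text
t 7.5167 p [0.5253 0.2454 0.2452] F [-0.27  0.72 -3.92] M [ 0.06 -0.16 -0.03] gap 0.483 
R [[-0.984, 0.1783, 0.0013], [0.1783, 0.984, 0.0007], [-0.0012, 0.0009, -1.0]]
shift [-23.58 -89.79  -4.45] rot [0.05 0.07 0.13] dist 92.9
```

Call:
apply_moves:
  steps:
    - [36, -6, -20, -2, 0, 0, 0]
    - [36, -12, -40, -4, 0, 0, 0]
    - [36, -18, -60, -4.4, 0, 0, 0]
    - [36, -22, -78, -4.4, 0, 0, 0]
    - [36, -23.6, -86, -4.4, 0, 0, 0]

```text
time_s: 7.93
tcp_pos: [0.5319, 0.156, 0.2464]
tcp_rot: [-0.001, 0.091, 0.996, -0.001]
contact_force: [-0.5, -0.1, -3.4]
finger_gap: 0.489
```

Call:
apply_moves:
  steps:
    - [36, 0, 0, 0, 0, 0, 0]
    - [36, 0, 0, 0, 0, 0, 0]
    - [36, 0, 0, 0, 0, 0, 0]
    - [36, 0, 0, 0, 0, 0, 0]
    - [36, 0, 0, 0, 0, 0, 0]

```text
time_s: 8.35
tcp_pos: [0.5328, 0.1589, 0.2467]
tcp_rot: [-0.0, 0.09, 0.996, -0.0]
contact_force: [-0.4, -0.1, -2.6]
finger_gap: 0.484
```

```bash
python3 -c "
from h import *
import pickle
o,R=st()
d=wcam(manip.capture('wrist'),o);cv2.imwrite('pics/w6.png',d['color']);pickle.dump((d,o,R),open('w6.pkl','wb'))
for c in ['scene','side']:
  e=manip.capture(c);cv2.imwrite('pics/%s6.png'%c,e['color'])
goto([.5325,.1528,.2496],169.6)
s=cv2.imread('pics/scene6.png')[130:260,240:400];cv2.imwrite('pics/scene6c.png',cv2.resize(s,None,fx=4.5,fy=4.5,interpolation=cv2.INTER_CUBIC))
s=cv2.imread('pics/side6.png')[70:230,260:420];cv2.imwrite('pics/side6c.png',cv2.resize(s,None,fx=3.6,fy=3.6,interpolation=cv2.INTER_CUBIC))
"
```

```text
t 8.35 p [0.5328 0.1589 0.2467] F [-0.42 -0.11 -2.56] M [ 0.05  0.   -0.01] gap 0.484 
R [[-0.9838, 0.1792, -0.0007], [0.1792, 0.9838, -0.0001], [0.0006, -0.0002, -1.0]]
t 8.5 p [0.5329 0.1586 0.2469] F [-0.59 -0.74 -4.42] M [0.03 0.04 0.01] gap 0.487 
R [[-0.9838, 0.1795, -0.0003], [0.1795, 0.9838, -0.0001], [0.0003, -0.0001, -1.0]]
shift [-0.65 -5.79 -2.72] rot [-0.01 -0.02  0.06] dist 6.4
```

View pics/w6.png

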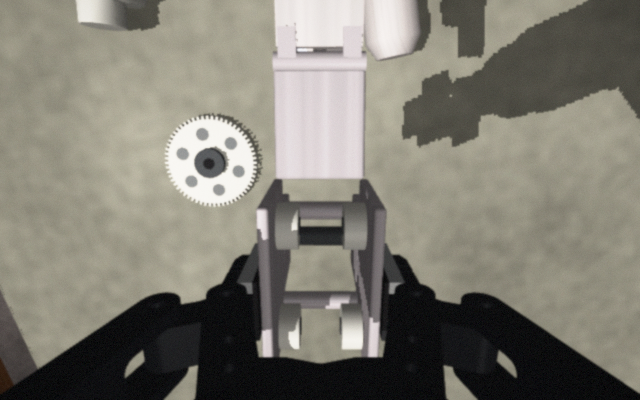

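View pics/scene6c.png

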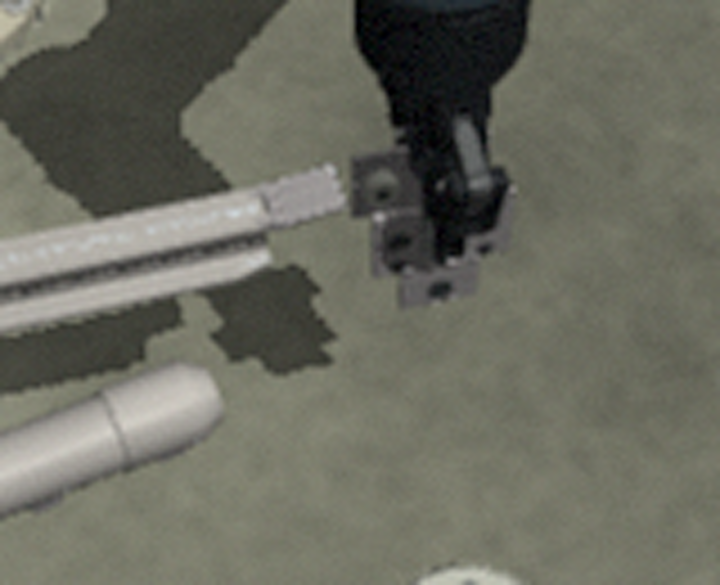

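View pics/side6c.png

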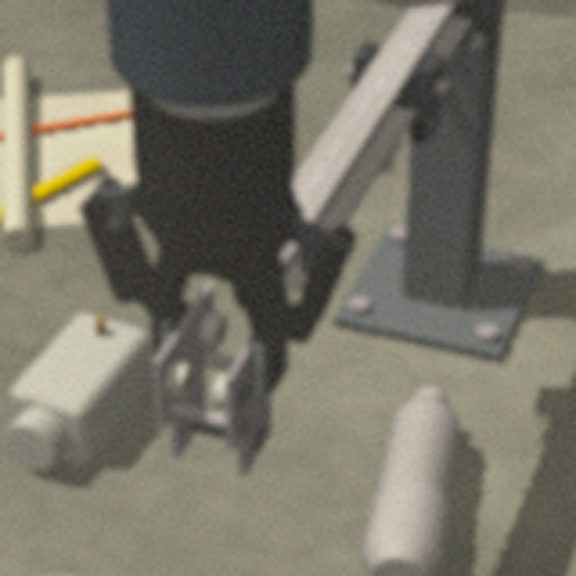

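Call:
apply_moves:
  steps:
    - [36, 0, 0, -2.8, 0, 0, 0]
    - [36, -0.2, -10, -2.8, 0, 0, 0]
    - [36, -0.3, -20, -2.8, 0, 0, 0]
    - [36, -0.3, -30, -2.8, 0, 0, 0]
    - [36, -0.3, -38, -2.8, 0, 0, 0]

```text
time_s: 8.92
tcp_pos: [0.5261, 0.1193, 0.25]
tcp_rot: [0.0, 0.091, 0.996, -0.0]
contact_force: [-0.3, 0.3, -3.7]
finger_gap: 0.485
```

Call:
apply_moves:
  steps:
    - [36, 0, 0, 0, 0, 0, 0]
    - [36, 0, 0, 0, 0, 0, 0]
    - [36, 0, 0, 0, 0, 0, 0]
    - [36, 0, 0, 0, 0, 0, 0]
    - [36, 0, 0, 0, 0, 0, 0]

```text
time_s: 9.33
tcp_pos: [0.5265, 0.121, 0.2497]
tcp_rot: [-0.0, 0.09, 0.996, 0.0]
contact_force: [0.6, -0.4, -2.4]
finger_gap: 0.486
```

```bash
cat >> h.py <<'E'
yb=np.array([np.cos(np.radians(79.6)),np.sin(np.radians(79.6))]);xb=np.array([yb[1],-yb[0]]);mouth=np.array([.5187,.079])
def bf():
    o,R=st();p=o['tcp_pos'][:2]-mouth
    F=o['contact_force'][:2]
    print('boom frame mm: x',round(1e3*p@xb,2),'y',round(1e3*p@yb,2),'trolley z',round(1e3*(o['tcp_pos'][2]-.0431),2),'F x,y',round(F@xb,2),round(F@yb,2),'z',round(o['contact_force'][2],2));return o,R
E
python3 -c "
from h import *
o,R=bf()
d=manip.capture('wrist');cv2.imwrite('pics/w7.png',d['color'])
e=manip.capture('side')['color'];cv2.imwrite('pics/side7c.png',cv2.resize(e[70:230,260:420],None,fx=3.6,fy=3.6,interpolation=cv2.INTER_CUBIC))
e=manip.capture('scene')['color'];cv2.imwrite('pics/scene7c.png',cv2.resize(e[150:230,260:360],None,fx=7,fy=7,interpolation=cv2.INTER_CUBIC))
bf()"
```

```text
t 9.3333 p [0.5265 0.121  0.2497] F [ 0.57 -0.36 -2.4 ] M [ 0.01 -0.02  0.  ] gap 0.486 
R [[-0.9837, 0.1798, -0.0001], [0.1798, 0.9837, 0.0], [0.0001, -0.0, -1.0]]
boom frame mm: x 0.07 y 42.73 trolley z 206.61 F x,y 0.63 -0.25 z -2.4
t 9.4833 p [0.5265 0.121  0.2497] F [ 0.36 -0.01 -3.66] M [-0.   -0.03  0.  ] gap 0.485 
R [[-0.9837, 0.1798, -0.0001], [0.1798, 0.9837, -0.0], [0.0001, -0.0, -1.0]]
boom frame mm: x 0.07 y 42.72 trolley z 206.62 F x,y 0.36 0.06 z -3.66
```

View pics/w7.png

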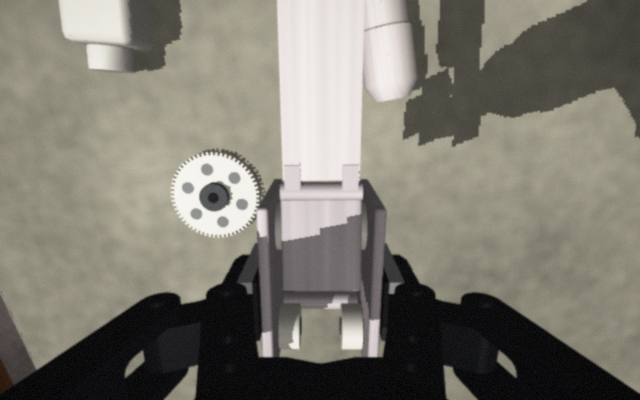

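View pics/scene7c.png

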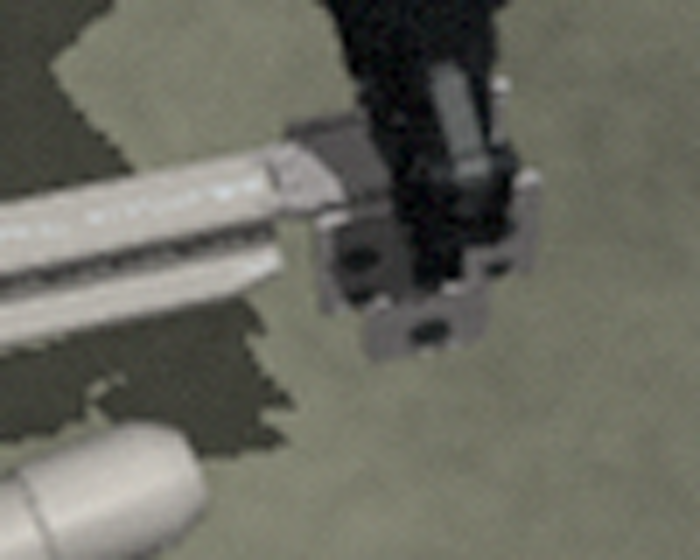

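Call:
apply_moves:
  steps:
    - [36, 0, -4, 0, 0, 0, 0]
    - [36, 0, -8, 0, 0, 0, 0]
    - [36, 0, -12, 0, 0, 0, 0]
    - [36, 0, -16, 0, 0, 0, 0]
    - [36, 0, -20, 0, 0, 0, 0]

```text
time_s: 9.9
tcp_pos: [0.5228, 0.1005, 0.2499]
tcp_rot: [0.0, 0.091, 0.996, -0.0]
contact_force: [-0.1, -0.0, -4.3]
finger_gap: 0.487
```

```bash
python3 -c "
from h import *
bf()"
```

```text
t 9.9 p [0.5228 0.1005 0.2499] F [-0.09 -0.05 -4.32] M [-0.02  0.02  0.03] gap 0.487 
R [[-0.9836, 0.1803, 0.0001], [0.1803, 0.9836, -0.0], [-0.0001, 0.0, -1.0]]
boom frame mm: x 0.11 y 21.89 trolley z 206.79 F x,y -0.08 -0.06 z -4.32
```

Call:
apply_moves:
  steps:
    - [36, 0, -6, 0, 0, 0, 0]
    - [36, 0, -12, 0.2, 0, 0, 0]
    - [36, 0, -18, 0.2, 0, 0, 0]
    - [36, 0, -24, 0.2, 0, 0, 0]
    - [36, 0, -30, 0.2, 0, 0, 0]

```text
time_s: 10.32
tcp_pos: [0.5173, 0.0709, 0.2496]
tcp_rot: [0.0, 0.091, 0.996, 0.0]
contact_force: [-0.1, -0.6, -2.9]
finger_gap: 0.484
```

```bash
python3 -c "
from h import *
bf()"
```

```text
t 10.3167 p [0.5173 0.0709 0.2496] F [-0.12 -0.64 -2.95] M [ 0.01  0.02 -0.02] gap 0.484 
R [[-0.9836, 0.1803, 0.0], [0.1803, 0.9836, 0.0], [-0.0, 0.0, -1.0]]
boom frame mm: x 0.08 y -8.24 trolley z 206.54 F x,y -0.0 -0.65 z -2.95
```

Call:
apply_moves:
  steps:
    - [36, 0, -8, 0, 0, 0, 0]
    - [36, 0, -16, 0, 0, 0, 0]
    - [36, 0, -24, 0, 0, 0, 0]
    - [36, 0, -32, 0, 0, 0, 0]
    - [36, 0, -40, 0, 0, 0, 0]

```text
time_s: 10.73
tcp_pos: [0.51, 0.0313, 0.2496]
tcp_rot: [0.0, 0.09, 0.996, -0.0]
contact_force: [0.1, 0.5, -4.7]
finger_gap: 0.486
```

```bash
python3 -c "
from h import *
bf()
d=manip.capture('wrist');cv2.imwrite('pics/w8.png',d['color'])
e=manip.capture('scene')['color'];cv2.imwrite('pics/scene8c.png',cv2.resize(e[150:240,180:340],None,fx=5,fy=5,interpolation=cv2.INTER_CUBIC))
"
```

```text
t 10.7333 p [0.51   0.0313 0.2496] F [ 0.12  0.47 -4.67] M [-0.03  0.01  0.04] gap 0.486 
R [[-0.9836, 0.1802, 0.0], [0.1802, 0.9836, -0.0], [-0.0, -0.0, -1.0]]
boom frame mm: x 0.09 y -48.44 trolley z 206.55 F x,y 0.03 0.49 z -4.67
```

View pics/scene8c.png

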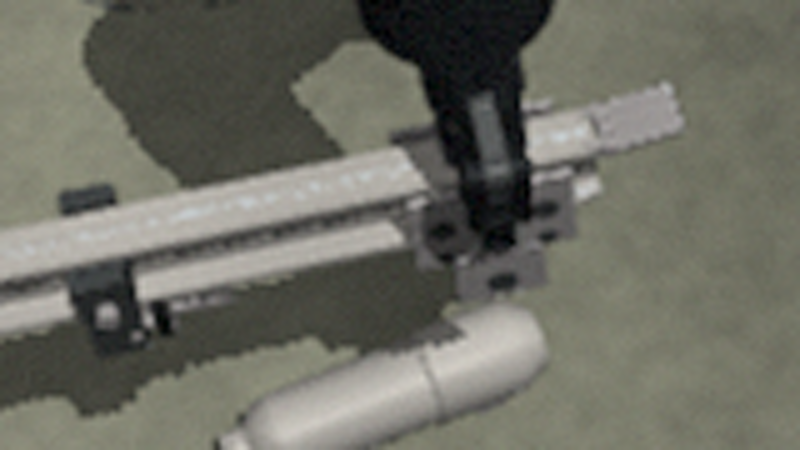

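View pics/w8.png

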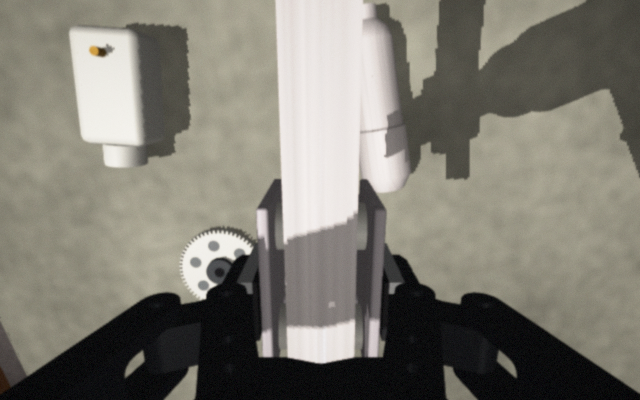

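```bash
python3 -c "
from h import *
S=manip.capture('scene')
for u in [(214.4,210.6),(214.4,213.6),(214,217)]:
  for z in (.24,.25,.27):
    p=bp(S,u,z)[:2]-mouth;print(u,z,(1e3*p@xb).round(1),(1e3*p@yb).round(1))
bf()
"
```

```text
(214.4, 210.6) 0.24 12.6 -185.5
(214.4, 210.6) 0.25 19.8 -184.2
(214.4, 210.6) 0.27 34.2 -181.7
(214.4, 213.6) 0.24 20.2 -186.4
(214.4, 213.6) 0.25 27.3 -185.1
(214.4, 213.6) 0.27 41.4 -182.5
(214, 217) 0.24 28.4 -188.3
(214, 217) 0.25 35.4 -186.9
(214, 217) 0.27 49.3 -184.3
t 10.8833 p [0.5102 0.0316 0.2497] F [-0.82 -0.54 -2.81] M [ 0.02 -0.   -0.04] gap 0.486 
R [[-0.9835, 0.1811, 0.0003], [0.1811, 0.9835, 0.0001], [-0.0002, 0.0002, -1.0]]
boom frame mm: x 0.17 y -48.18 trolley z 206.63 F x,y -0.71 -0.68 z -2.81
```

Call:
apply_moves:
  steps:
    - [36, 0, -6, 0.4, 0, 0, 0]
    - [36, 0, -12, 0.8, 0, 0, 0]
    - [36, 0, -18, 1.2, 0, 0, 0]
    - [36, 0, -24, 1.4, 0, 0, 0]
    - [36, 0, -30, 1.4, 0, 0, 0]

```text
time_s: 11.3
tcp_pos: [0.5047, 0.0021, 0.2482]
tcp_rot: [-0.0, 0.09, 0.996, -0.0]
contact_force: [-0.4, -0.1, -3.3]
finger_gap: 0.484
```

```bash
python3 -c "
from h import *
bf()"
```

```text
t 11.3 p [0.5047 0.0021 0.2482] F [-0.38 -0.06 -3.31] M [ 0.    0.01 -0.02] gap 0.484 
R [[-0.9836, 0.1801, -0.0001], [0.1801, 0.9836, -0.0], [0.0001, -0.0, -1.0]]
boom frame mm: x 0.09 y -78.18 trolley z 205.06 F x,y -0.36 -0.12 z -3.31
```

Call:
apply_moves:
  steps:
    - [36, 0, -10, 0, 0, 0, 0]
    - [36, 0, -20, 0, 0, 0, 0]
    - [36, 0, -30, 0, 0, 0, 0]
    - [36, 0, -40, 0, 0, 0, 0]
    - [36, 0, -48, 0, 0, 0, 0]

```text
time_s: 11.72
tcp_pos: [0.4959, -0.0458, 0.2483]
tcp_rot: [0.0, 0.091, 0.996, -0.0]
contact_force: [1.0, 0.7, -3.0]
finger_gap: 0.486
```

```bash
python3 -c "
from h import *
bf()"
```

```text
t 11.7167 p [ 0.4959 -0.0458  0.2483] F [ 0.96  0.7  -3.04] M [ 0.05  0.02 -0.02] gap 0.486 
R [[-0.9835, 0.1807, 0.0001], [0.1807, 0.9835, -0.0001], [-0.0001, -0.0001, -1.0]]
boom frame mm: x 0.1 y -126.89 trolley z 205.21 F x,y 0.82 0.86 z -3.04
```

Call:
apply_moves:
  steps:
    - [36, 0, -2, 0, 0, 0, 0]
    - [36, 0, -4, 0, 0, 0, 0]
    - [36, 0, -6, 0, 0, 0, 0]
    - [36, 0, -8, 0, 0, 0, 0]
    - [36, 0, -10, 0, 0, 0, 0]

```text
time_s: 12.13
tcp_pos: [0.4944, -0.0543, 0.2482]
tcp_rot: [0.0, 0.09, 0.996, 0.0]
contact_force: [-0.1, 0.3, -3.9]
finger_gap: 0.488
```

```bash
python3 -c "
from h import *
bf()"
```

```text
t 12.1333 p [ 0.4944 -0.0543  0.2482] F [-0.15  0.32 -3.88] M [ 0.01  0.03 -0.05] gap 0.488 
R [[-0.9837, 0.1797, 0.0], [0.1797, 0.9837, 0.0001], [0.0, 0.0001, -1.0]]
boom frame mm: x 0.19 y -135.44 trolley z 205.09 F x,y -0.2 0.29 z -3.88
```

Call:
apply_moves:
  steps:
    - [36, 0, -1, 0, 0, 0, 0]
    - [36, 0, -2, 0, 0, 0, 0]
    - [36, 0, -3, 0, 0, 0, 0]
    - [36, 0, -4, 0, 0, 0, 0]
    - [36, 0, -5, 0, 0, 0, 0]

```text
time_s: 12.55
tcp_pos: [0.4935, -0.0593, 0.2482]
tcp_rot: [-0.0, 0.09, 0.996, 0.0]
contact_force: [-0.9, 0.4, -3.9]
finger_gap: 0.486
```

Call:
apply_moves:
  steps:
    - [36, 0, -1, 0, 0, 0, 0]
    - [36, 0, -2, 0, 0, 0, 0]
    - [36, 0, -3, 0, 0, 0, 0]
    - [36, 0, -4, 0, 0, 0, 0]
    - [36, 0, -5, 0, 0, 0, 0]

```text
time_s: 12.97
tcp_pos: [0.4927, -0.0641, 0.2483]
tcp_rot: [0.0, 0.09, 0.996, 0.0]
contact_force: [0.8, 1.9, -3.2]
finger_gap: 0.489
```

```bash
python3 -c "
from h import *
bf()
e=manip.capture('scene')['color'];cv2.imwrite('pics/scene9c.png',cv2.resize(e[160:240,150:290],None,fx=5.5,fy=5.5,interpolation=cv2.INTER_CUBIC))
"
```

```text
t 12.9667 p [ 0.4927 -0.0641  0.2483] F [ 0.82  1.91 -3.21] M [ 0.41 -0.06 -0.01] gap 0.489 
R [[-0.9837, 0.18, 0.0005], [0.18, 0.9837, 0.0004], [-0.0004, 0.0005, -1.0]]
boom frame mm: x 0.27 y -145.41 trolley z 205.21 F x,y 0.46 2.03 z -3.21
```

View pics/scene9c.png

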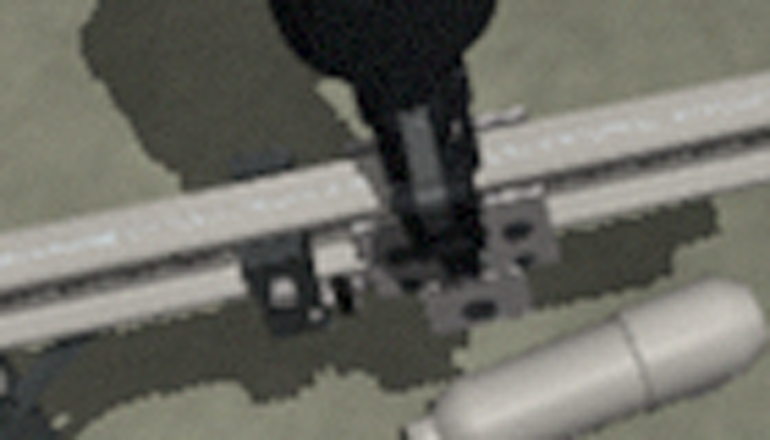

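Call:
apply_moves:
  steps:
    - [36, 0, -0.6, 0, 0, 0, 0]
    - [36, 0, -1.2, 0, 0, 0, 0]
    - [36, 0, -1.8, 0, 0, 0, 0]
    - [36, 0, -2.4, 0, 0, 0, 0]
    - [36, 0, -3, 0, 0, 0, 0]

```text
time_s: 13.43
tcp_pos: [0.4921, -0.0671, 0.2483]
tcp_rot: [0.0, 0.09, 0.996, 0.0]
contact_force: [-0.4, 1.7, -2.9]
finger_gap: 0.482
```

```bash
python3 -c "
from h import *
bf()"
```

```text
t 13.4333 p [ 0.4921 -0.0671  0.2483] F [-0.4   1.75 -2.92] M [ 0.55 -0.14  0.04] gap 0.482 
R [[-0.9837, 0.18, 0.0002], [0.18, 0.9837, 0.0002], [-0.0002, 0.0002, -1.0]]
boom frame mm: x 0.2 y -148.49 trolley z 205.15 F x,y -0.71 1.65 z -2.92
```

Call:
apply_moves:
  steps:
    - [36, 0, -0.6, 0, 0, 0, 0]
    - [36, 0, -1.2, 0, 0, 0, 0]
    - [36, 0, -1.8, 0, 0, 0, 0]
    - [36, 0, -2.4, 0, 0, 0, 0]
    - [36, 0, -3, 0, 0, 0, 0]

```text
time_s: 13.85
tcp_pos: [0.4917, -0.0695, 0.2482]
tcp_rot: [0.0, 0.09, 0.996, 0.001]
contact_force: [0.5, 2.9, -2.3]
finger_gap: 0.486
```

```bash
python3 -c "
from h import *
bf()"
```

```text
t 13.85 p [ 0.4917 -0.0695  0.2482] F [ 0.47  2.94 -2.25] M [ 0.99 -0.21  0.03] gap 0.486 
R [[-0.9837, 0.1798, 0.0005], [0.1798, 0.9837, 0.0011], [-0.0003, 0.0012, -1.0]]
boom frame mm: x 0.26 y -150.97 trolley z 205.08 F x,y -0.07 2.97 z -2.25
```

Call:
apply_moves:
  steps:
    - [36, 0, -0.4, 0, 0, 0, 0]
    - [36, 0, -0.8, 0, 0, 0, 0]
    - [36, 0, -1.2, 0, 0, 0, 0]
    - [36, 0, -1.6, 0, 0, 0, 0]
    - [36, 0, -2, 0, 0, 0, 0]

```text
time_s: 14.27
tcp_pos: [0.4911, -0.0723, 0.2483]
tcp_rot: [-0.0, 0.091, 0.996, -0.0]
contact_force: [1.3, 1.9, -2.0]
finger_gap: 0.484
```

```bash
python3 -c "
from h import *
bf()"
```

```text
t 14.2667 p [ 0.4911 -0.0723  0.2483] F [ 1.29  1.89 -1.98] M [ 0.47 -0.07  0.01] gap 0.484 
R [[-0.9836, 0.1803, -0.0001], [0.1803, 0.9836, -0.0004], [-0.0, -0.0004, -1.0]]
boom frame mm: x 0.15 y -153.82 trolley z 205.17 F x,y 0.93 2.09 z -1.98
```

Call:
apply_moves:
  steps:
    - [36, 0, -0.4, 0, 0, 0, 0]
    - [36, 0, -0.8, 0, 0, 0, 0]
    - [36, 0, -1.2, 0, 0, 0, 0]
    - [36, 0, -1.6, 0, 0, 0, 0]
    - [36, 0, -2, 0, 0, 0, 0]

```text
time_s: 14.68
tcp_pos: [0.4909, -0.0735, 0.2483]
tcp_rot: [0.0, 0.09, 0.996, 0.001]
contact_force: [0.0, 4.4, -0.9]
finger_gap: 0.481
```

```bash
python3 -c "
from h import *
bf()
e=manip.capture('scene')['color'];cv2.imwrite('pics/scene10c.png',cv2.resize(e[160:240,150:290],None,fx=5.5,fy=5.5,interpolation=cv2.INTER_CUBIC))
d=manip.capture('wrist')['color'];cv2.imwrite('pics/w10.png',d)
bf()
"
```

```text
t 14.6833 p [ 0.4909 -0.0735  0.2483] F [ 0.02  4.36 -0.95] M [1.64 0.03 0.02] gap 0.481 
R [[-0.9837, 0.1798, 0.0004], [0.1798, 0.9837, 0.0011], [-0.0002, 0.0012, -1.0]]
boom frame mm: x 0.18 y -154.97 trolley z 205.16 F x,y -0.77 4.29 z -0.95
t 14.7833 p [ 0.4909 -0.0735  0.2483] F [-0.24  4.91 -0.08] M [1.75 0.09 0.02] gap 0.486 
R [[-0.9837, 0.1798, 0.0004], [0.1798, 0.9837, 0.0009], [-0.0002, 0.001, -1.0]]
boom frame mm: x 0.18 y -155.04 trolley z 205.16 F x,y -1.12 4.79 z -0.08
```

View pics/scene10c.png

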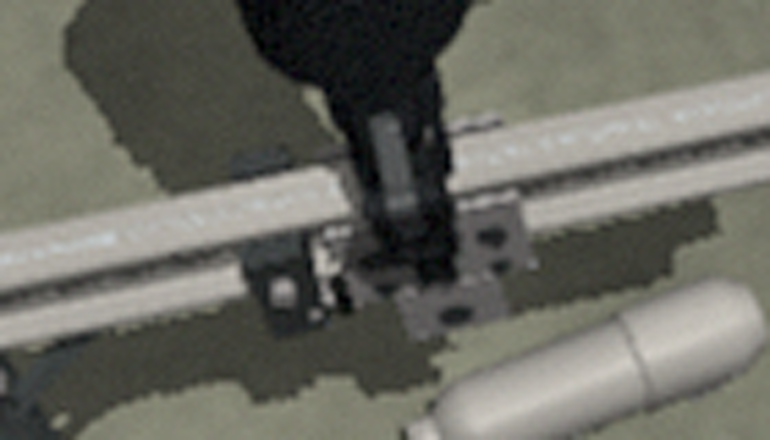

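View pics/w10.png

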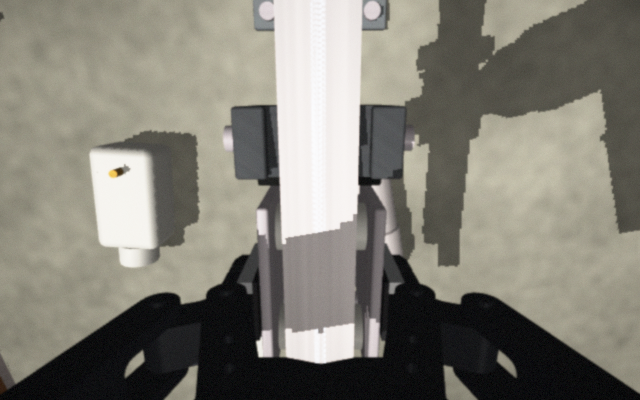

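Call:
apply_moves:
  steps:
    - [36, 0, -0.4, 0, 0, 0, 0]
    - [36, 0, -0.8, 0, 0, 0, 0]
    - [36, 0, -1.2, 0, 0, 0, 0]
    - [36, 0, -1.6, 0, 0, 0, 0]
    - [36, 0, -2, 0, 0, 0, 0]

```text
time_s: 15.2
tcp_pos: [0.4906, -0.0754, 0.2483]
tcp_rot: [0.0, 0.09, 0.996, 0.001]
contact_force: [1.6, 5.6, -1.4]
finger_gap: 0.48
```

```bash
python3 -c "
from h import *
bf()"
```

```text
t 15.2 p [ 0.4906 -0.0754  0.2483] F [ 1.55  5.58 -1.42] M [ 2.09 -0.01  0.13] gap 0.48 
R [[-0.9837, 0.1798, 0.0005], [0.1798, 0.9837, 0.001], [-0.0003, 0.0011, -1.0]]
boom frame mm: x 0.2 y -156.98 trolley z 205.17 F x,y 0.52 5.77 z -1.42
```

Call:
apply_moves:
  steps:
    - [36, 0, -0.3, 0, 0, 0, 0]
    - [36, 0, -0.6, 0, 0, 0, 0]
    - [36, 0, -0.9, 0, 0, 0, 0]
    - [36, 0, -1.2, 0, 0, 0, 0]
    - [36, 0, -1.5, 0, 0, 0, 0]

```text
time_s: 15.62
tcp_pos: [0.4903, -0.0767, 0.2483]
tcp_rot: [0.0, 0.09, 0.996, 0.001]
contact_force: [-0.3, 7.3, -0.3]
finger_gap: 0.487
```

```bash
python3 -c "
from h import *
bf()"
```

```text
t 15.6167 p [ 0.4903 -0.0767  0.2483] F [-0.33  7.29 -0.3 ] M [2.25 0.03 0.07] gap 0.487 
R [[-0.9837, 0.1796, 0.0006], [0.1796, 0.9837, 0.0013], [-0.0003, 0.0014, -1.0]]
boom frame mm: x 0.21 y -158.29 trolley z 205.18 F x,y -1.64 7.11 z -0.3
```

Call:
apply_moves:
  steps:
    - [36, 0, -0.2, 0, 0, 0, 0]
    - [36, 0, -0.4, 0, 0, 0, 0]
    - [36, 0, -0.6, 0, 0, 0, 0]
    - [36, 0, -0.8, 0, 0, 0, 0]
    - [36, 0, -1, 0, 0, 0, 0]

```text
time_s: 16.03
tcp_pos: [0.4902, -0.0776, 0.2483]
tcp_rot: [0.0, 0.09, 0.996, 0.001]
contact_force: [0.4, 5.6, 0.1]
finger_gap: 0.486
```

```bash
python3 -c "
from h import *
bf()
manip.capture('side')
bf()
e=manip.capture('scene')['color'];cv2.imwrite('pics/scene11c.png',cv2.resize(e[190:230,190:260],None,fx=10,fy=10,interpolation=cv2.INTER_CUBIC))
e=manip.capture('side')['color'];cv2.imwrite('pics/side11.png',cv2.resize(e[40:180,300:440],None,fx=4.2,fy=4.2,interpolation=cv2.INTER_CUBIC))
"
```

```text
t 16.0333 p [ 0.4902 -0.0776  0.2483] F [0.43 5.61 0.11] M [2.29 0.03 0.11] gap 0.486 
R [[-0.9838, 0.1795, 0.0007], [0.1795, 0.9838, 0.0015], [-0.0004, 0.0016, -1.0]]
boom frame mm: x 0.23 y -159.16 trolley z 205.21 F x,y -0.59 5.6 z 0.11
t 16.0833 p [ 0.4902 -0.0776  0.2483] F [-0.21  6.67 -0.4 ] M [2.29 0.   0.08] gap 0.484 
R [[-0.9838, 0.1795, 0.0006], [0.1795, 0.9837, 0.0015], [-0.0004, 0.0015, -1.0]]
boom frame mm: x 0.21 y -159.21 trolley z 205.19 F x,y -1.41 6.52 z -0.4
```

View pics/scene11c.png

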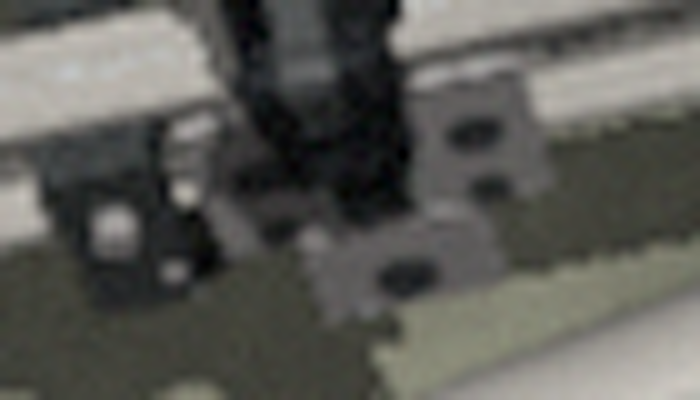

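View pics/side11.png

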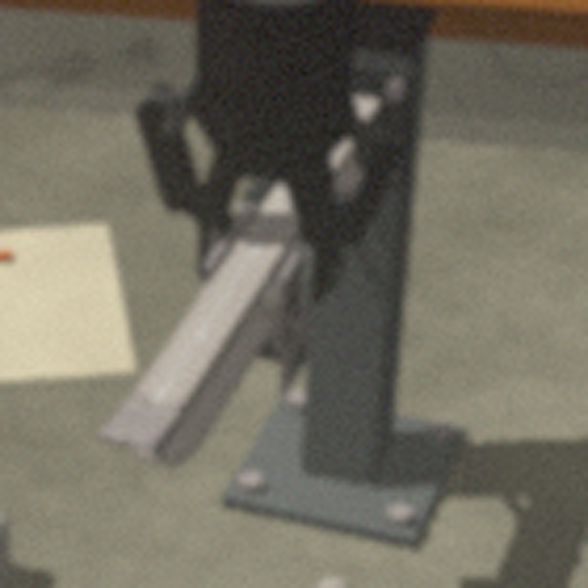

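Call:
apply_moves:
  steps:
    - [36, 0, -0.2, 0, 0, 0, 0]
    - [36, 0, -0.4, 0, 0, 0, 0]
    - [36, 0, -0.6, 0, 0, 0, 0]
    - [36, 0, -0.7, 0, 0, 0, 0]
    - [36, 0, -0.7, 0, 0, 0, 0]

```text
time_s: 16.6
tcp_pos: [0.4901, -0.0781, 0.2483]
tcp_rot: [0.0, 0.09, 0.996, 0.001]
contact_force: [0.6, 8.1, -1.2]
finger_gap: 0.486
```

```bash
python3 -c "
from h import *
bf()
manip.capture('side')
bf()
"
```

```text
t 16.6 p [ 0.4901 -0.0781  0.2483] F [ 0.56  8.14 -1.22] M [2.58 0.06 0.11] gap 0.486 
R [[-0.9838, 0.1794, 0.0007], [0.1794, 0.9838, 0.0019], [-0.0003, 0.002, -1.0]]
boom frame mm: x 0.2 y -159.68 trolley z 205.15 F x,y -0.91 8.11 z -1.22
t 16.65 p [ 0.4901 -0.0781  0.2483] F [0.1  7.14 0.93] M [2.49 0.02 0.15] gap 0.488 
R [[-0.9838, 0.1795, 0.0007], [0.1795, 0.9838, 0.0019], [-0.0004, 0.002, -1.0]]
boom frame mm: x 0.21 y -159.69 trolley z 205.16 F x,y -1.19 7.05 z 0.93
```

Call:
apply_moves:
  steps:
    - [36, 0, -0.2, 0, 0, 0, 0]
    - [36, 0, -0.4, 0, 0, 0, 0]
    - [36, 0, -0.6, 0, 0, 0, 0]
    - [36, 0, -0.8, 0, 0, 0, 0]
    - [36, 0, -0.8, 0, 0, 0, 0]

```text
time_s: 17.07
tcp_pos: [0.49, -0.0786, 0.2483]
tcp_rot: [0.0, 0.09, 0.996, 0.001]
contact_force: [-1.1, 9.1, -0.2]
finger_gap: 0.485
```

```bash
python3 -c "
from h import *
bf()
manip.capture('side')
bf()
"
```

```text
t 17.0667 p [ 0.49   -0.0786  0.2483] F [-1.06  9.09 -0.22] M [2.98 0.03 0.11] gap 0.485 
R [[-0.9838, 0.1794, 0.001], [0.1794, 0.9838, 0.0025], [-0.0005, 0.0026, -1.0]]
boom frame mm: x 0.23 y -160.17 trolley z 205.18 F x,y -2.68 8.75 z -0.22
t 17.1167 p [ 0.49   -0.0786  0.2483] F [-0.03  8.63  0.9 ] M [2.95 0.03 0.07] gap 0.483 
R [[-0.9838, 0.1793, 0.001], [0.1793, 0.9838, 0.0025], [-0.0005, 0.0026, -1.0]]
boom frame mm: x 0.22 y -160.17 trolley z 205.18 F x,y -1.59 8.48 z 0.9
```

Call:
apply_moves:
  steps:
    - [36, 0, 0.4, 0, 0, 0, 0]
    - [36, 0, 0.8, 0, 0, 0, 0]
    - [36, 0, 1.2, 0, 0, 0, 0]
    - [36, 0, 1.5, 0, 0, 0, 0]
    - [36, 0, 1.5, 0, 0, 0, 0]

```text
time_s: 17.53
tcp_pos: [0.4901, -0.078, 0.2482]
tcp_rot: [0.0, 0.09, 0.996, 0.0]
contact_force: [-0.4, 5.6, -1.1]
finger_gap: 0.485
```

```bash
python3 -c "
from h import *
bf()
manip.capture('side')
bf()
"
```

```text
t 17.5333 p [ 0.4901 -0.078   0.2482] F [-0.44  5.57 -1.13] M [ 1.87 -0.05  0.14] gap 0.485 
R [[-0.9837, 0.1797, 0.0003], [0.1797, 0.9837, 0.0007], [-0.0002, 0.0007, -1.0]]
boom frame mm: x 0.22 y -159.57 trolley z 205.14 F x,y -1.44 5.4 z -1.13
t 17.5833 p [ 0.4901 -0.078   0.2482] F [ 0.4   5.12 -1.09] M [ 1.85 -0.07  0.13] gap 0.485 
R [[-0.9837, 0.1797, 0.0004], [0.1797, 0.9837, 0.0007], [-0.0002, 0.0008, -1.0]]
boom frame mm: x 0.21 y -159.57 trolley z 205.14 F x,y -0.53 5.11 z -1.09
```

Call:
apply_moves:
  steps:
    - [36, 0, 0.4, 0, 0, 0, 0]
    - [36, 0, 0.8, 0, 0, 0, 0]
    - [36, 0, 1.2, 0, 0, 0, 0]
    - [36, 0, 1.5, 0, 0, 0, 0]
    - [36, 0, 1.5, 0, 0, 0, 0]

```text
time_s: 18.0
tcp_pos: [0.4901, -0.0778, 0.2482]
tcp_rot: [-0.0, 0.091, 0.996, -0.001]
contact_force: [0.7, -1.4, -2.7]
finger_gap: 0.484
```

```bash
python3 -c "
from h import *
bf()
e=manip.capture('scene')['color'];cv2.imwrite('pics/scene12c.png',cv2.resize(e[190:230,190:260],None,fx=10,fy=10,interpolation=cv2.INTER_CUBIC))
bf()
"
```

```text
t 18.0 p [ 0.4901 -0.0778  0.2482] F [ 0.65 -1.37 -2.71] M [-0.33 -0.23  0.18] gap 0.484 
R [[-0.9836, 0.1804, -0.0006], [0.1804, 0.9836, -0.0016], [0.0003, -0.0016, -1.0]]
boom frame mm: x 0.18 y -159.35 trolley z 205.05 F x,y 0.89 -1.23 z -2.71
t 18.05 p [ 0.4901 -0.0777  0.2482] F [ 0.93 -1.04 -2.62] M [-0.5  -0.23  0.18] gap 0.484 
R [[-0.9836, 0.1804, -0.0005], [0.1804, 0.9836, -0.0014], [0.0002, -0.0015, -1.0]]
boom frame mm: x 0.18 y -159.31 trolley z 205.07 F x,y 1.1 -0.85 z -2.62
```

View pics/scene12c.png

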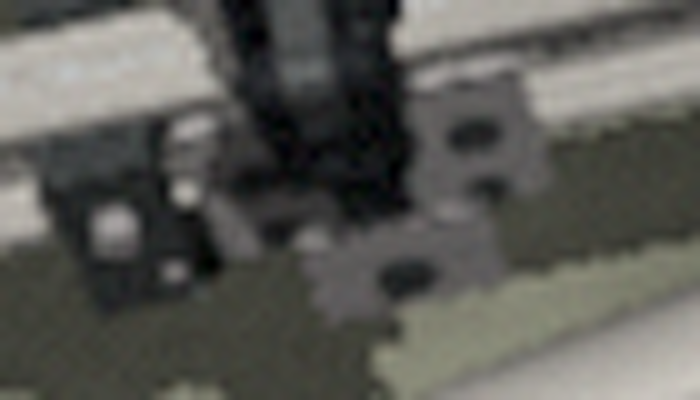

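Call:
apply_moves:
  newtons: 20
  steps:
    - [40, 0, 0, 0, 0, 0, 0]
    - [44, 0, 0, 0, 0, 0, 0]
    - [50, 0, 0, 0, 0, 0, 0]
    - [58, 0, 0, 0, 0, 0, 0]
    - [64, 0, 0, 0, 0, 0, 0]

```text
time_s: 18.47
tcp_pos: [0.4904, -0.077, 0.2486]
tcp_rot: [0.0, 0.09, 0.996, 0.0]
contact_force: [-0.4, -0.6, -0.8]
finger_gap: 0.749
```

Call:
apply_moves:
  steps:
    - [64, 0, 0, 0, 0, 0, 0]
    - [64, 0, 0, -10, 0, 0, 0]
    - [64, 0, 0, -20, 0, 0, 0]
    - [64, 0, 0, -30, 0, 0, 0]
    - [64, 0, 0, -45, 0, 0, 0]

```text
time_s: 18.88
tcp_pos: [0.4901, -0.0769, 0.2942]
tcp_rot: [-0.0, 0.09, 0.996, 0.0]
contact_force: [-0.2, -1.0, -0.5]
finger_gap: 0.75
```

```bash
python3 -c "
from h import *
bf()
e=manip.capture('scene')['color'];cv2.imwrite('pics/scene13c.png',cv2.resize(e[180:240,180:280],None,fx=8,fy=8,interpolation=cv2.INTER_CUBIC))
d=manip.capture('wrist')['color'];cv2.imwrite('pics/w13.png',d)
"
```

```text
t 18.8833 p [ 0.4901 -0.0769  0.2942] F [-0.16 -1.02 -0.49] M [ 0.02 -0.04  0.07] gap 0.75 
R [[-0.9837, 0.1801, -0.0002], [0.1801, 0.9837, 0.0001], [0.0003, 0.0, -1.0]]
boom frame mm: x 0.03 y -158.52 trolley z 251.08 F x,y 0.03 -1.03 z -0.49
```

View pics/scene13c.png

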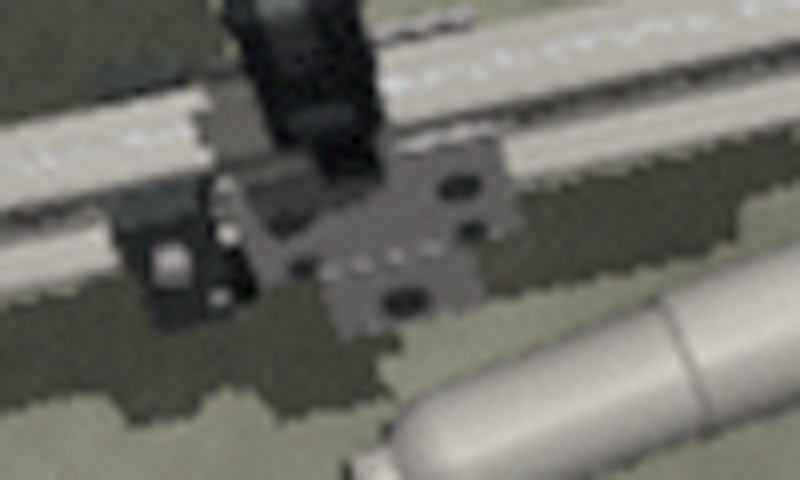

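View pics/w13.png

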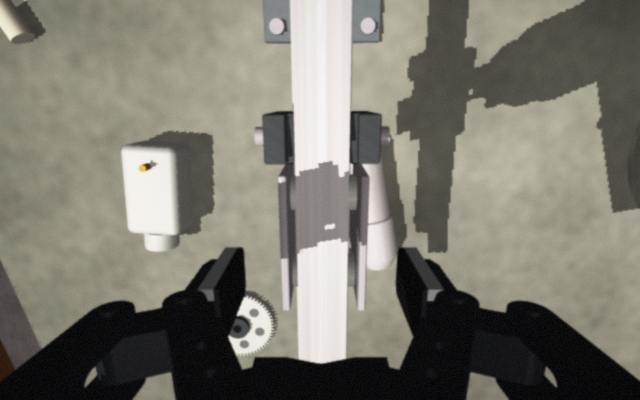

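Call:
apply_moves:
  steps:
    - [64, 0, 0, -15, 0, 0, 0]
    - [64, 0, 0, -30, 0, 0, 0]
    - [64, 0, 15, -40, 0, 0, 0]
    - [50, 0, 40, -40, 0, 0, 0]
    - [30, 0, 70, -40, 0, 0, 0]

```text
time_s: 19.4
tcp_pos: [0.5032, -0.0081, 0.3345]
tcp_rot: [0.001, 0.092, 0.996, 0.0]
contact_force: [0.6, -1.0, 0.2]
finger_gap: 0.477
```

Call:
apply_moves:
  steps:
    - [10, 0, 30, 0, 0, 0, 0]
    - [0, 0, 65, 0, 0, 0, 0]
    - [0, 0, 98, 0, 0, 0, 0]
    - [0, 0, 120, 0, 0, 0, 0]
    - [0, 0, 130, 0, 0, 0, 0]

```text
time_s: 19.82
tcp_pos: [0.5264, 0.1225, 0.3326]
tcp_rot: [-0.0, 0.089, 0.996, 0.0]
contact_force: [-0.6, -0.7, -0.7]
finger_gap: -0.002
```

Call:
apply_moves:
  steps:
    - [0, 0, 0, 0, 0, 0, 0]
    - [0, 0, 0, 0, 0, 0, 0]
    - [0, 0, 0, 0, 0, 0, 0]
    - [0, 0, 0, 0, 0, 0, 0]
    - [0, 0, 0, 0, 0, 0, 0]

```text
time_s: 20.23
tcp_pos: [0.5262, 0.1188, 0.3336]
tcp_rot: [0.0, 0.091, 0.996, 0.0]
contact_force: [-0.5, -0.1, 0.7]
finger_gap: -0.003
```

```bash
python3 -c "
from h import *
bf()
d=manip.capture('wrist')['color'];cv2.imwrite('pics/w14.png',d)
e=manip.capture('scene')['color'];cv2.imwrite('pics/scene14c.png',cv2.resize(e[130:230,180:340],None,fx=5,fy=5,interpolation=cv2.INTER_CUBIC))
"
```

```text
t 20.2333 p [0.5262 0.1188 0.3336] F [-0.51 -0.1   0.69] M [-0.03  0.    0.03] gap -0.003 
R [[-0.9834, 0.1813, 0.0006], [0.1813, 0.9834, 0.0002], [-0.0005, 0.0003, -1.0]]
boom frame mm: x 0.19 y 40.48 trolley z 290.53 F x,y -0.48 -0.19 z 0.69
```

View pics/w14.png

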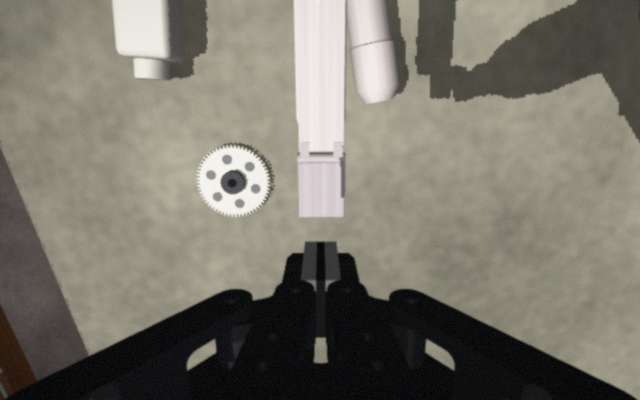

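View pics/scene14c.png

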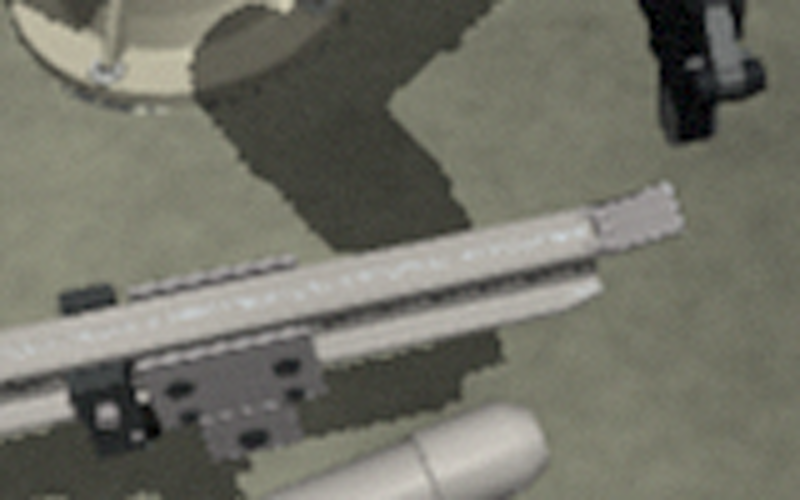

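Call:
apply_moves:
  steps:
    - [0, 0, -2, 12, 0, 0, 0]
    - [0, 0, -2.5, 24, 0, 0, 0]
    - [0, 0, -2.5, 34, 0, 0, 0]
    - [0, 0, -2.5, 42, 0, 0, 0]
    - [0, 0, -2.5, 47, 0, 0, 0]

```text
time_s: 20.75
tcp_pos: [0.5256, 0.1171, 0.2855]
tcp_rot: [-0.0, 0.091, 0.996, 0.0]
contact_force: [-1.0, 1.1, 1.5]
finger_gap: 0.001
```

```bash
python3 -c "
from h import *
bf()"
```

```text
t 20.75 p [0.5256 0.1171 0.2855] F [-1.    1.12  1.52] M [0.35 0.22 0.03] gap 0.001 
R [[-0.9836, 0.1804, -0.0005], [0.1804, 0.9836, 0.0001], [0.0005, 0.0, -1.0]]
boom frame mm: x -0.06 y 38.77 trolley z 242.42 F x,y -1.19 0.92 z 1.52
```

Call:
apply_moves:
  steps:
    - [0, 0, -0.8, 5.5, 0, 0, 0]
    - [0, 0, -1.5, 9.5, 0, 0, 0]
    - [0, 0, -2.9, 13.3, 0, 0, 0]
    - [0, 0, -4.9, 16.8, 0, 0, 0]
    - [0, 0, -7.5, 19.8, 0, 0, 0]

```text
time_s: 21.17
tcp_pos: [0.5247, 0.1102, 0.2662]
tcp_rot: [0.0, 0.09, 0.996, 0.0]
contact_force: [0.3, 3.2, -0.0]
finger_gap: -0.002
```

```bash
python3 -c "
from h import *
bf()"
```

```text
t 21.1667 p [0.5247 0.1102 0.2662] F [ 0.32  3.21 -0.01] M [ 0.99 -0.25 -0.02] gap -0.002 
R [[-0.9837, 0.1798, 0.0006], [0.1798, 0.9837, 0.0007], [-0.0005, 0.0008, -1.0]]
boom frame mm: x 0.25 y 31.73 trolley z 223.1 F x,y -0.26 3.22 z -0.01
```

Call:
apply_moves:
  steps:
    - [0, 0, -3.5, 3.1, 0, 0, 0]
    - [0, 0, -7, 5.1, 0, 0, 0]
    - [0, 0, -9, 6, 0, 0, 0]
    - [0, 0, -10.7, 6.5, 0, 0, 0]
    - [0, 0, -12, 7, 0, 0, 0]

```text
time_s: 21.58
tcp_pos: [0.5221, 0.0979, 0.2591]
tcp_rot: [-0.0, 0.091, 0.996, -0.0]
contact_force: [0.4, 2.4, -1.5]
finger_gap: 0.003
```

```bash
python3 -c "
from h import *
bf()
e=manip.capture('scene')['color'];cv2.imwrite('pics/scene15c.png',cv2.resize(e[140:220,250:340],None,fx=8,fy=8,interpolation=cv2.INTER_CUBIC))
e=manip.capture('side')['color'];cv2.imwrite('pics/side15c.png',cv2.resize(e[70:180,280:400],None,fx=5,fy=5,interpolation=cv2.INTER_CUBIC))
"
```

```text
t 21.5833 p [0.5221 0.0979 0.2591] F [ 0.4   2.37 -1.49] M [ 1.06 -0.25  0.03] gap 0.003 
R [[-0.9836, 0.1803, -0.0006], [0.1803, 0.9836, 0.0], [0.0006, -0.0001, -1.0]]
boom frame mm: x -0.08 y 19.19 trolley z 216.05 F x,y -0.03 2.4 z -1.49
```

View pics/scene15c.png

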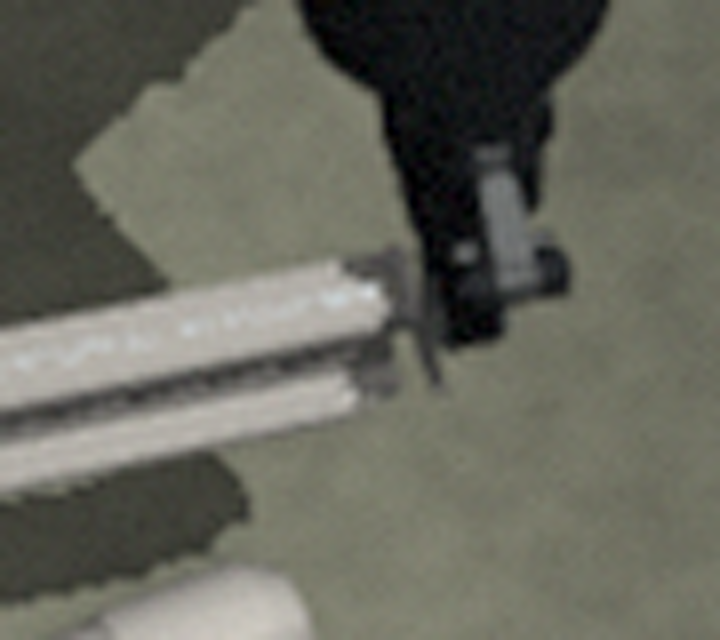

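Call:
apply_moves:
  steps:
    - [0, 0, -0.8, 0, 0, 0, 0]
    - [0, 0, -1.6, 0, 0, 0, 0]
    - [0, 0, -2.2, 0, 0, 0, 0]
    - [0, 0, -2.8, 0, 0, 0, 0]
    - [0, 0, -2.8, 0, 0, 0, 0]

```text
time_s: 22.1
tcp_pos: [0.5217, 0.0955, 0.2593]
tcp_rot: [-0.0, 0.09, 0.996, 0.0]
contact_force: [-0.3, 3.4, -2.2]
finger_gap: 0.0
```

```bash
python3 -c "
from h import *
bf()"
```

```text
t 22.1 p [0.5217 0.0955 0.2593] F [-0.34  3.41 -2.16] M [ 1.19 -0.14 -0.03] gap 0.0 
R [[-0.9837, 0.1801, -0.0002], [0.1801, 0.9837, 0.0003], [0.0003, 0.0002, -1.0]]
boom frame mm: x -0.01 y 16.76 trolley z 216.22 F x,y -0.95 3.29 z -2.16
```

Call:
apply_moves:
  steps:
    - [0, 0, -0.5, 0, 0, 0, 0]
    - [0, 0, -1, 0, 0, 0, 0]
    - [0, 0, -1.5, 0, 0, 0, 0]
    - [0, 0, -1.5, 0, 0, 0, 0]
    - [0, 0, -1.5, 0, 0, 0, 0]

```text
time_s: 22.52
tcp_pos: [0.5217, 0.0954, 0.2593]
tcp_rot: [0.0, 0.09, 0.996, 0.001]
contact_force: [0.2, 7.5, -2.0]
finger_gap: 0.001
```

```bash
python3 -c "
from h import *
bf()
e=manip.capture('scene')['color'];cv2.imwrite('pics/scene16c.png',cv2.resize(e[140:220,250:340],None,fx=8,fy=8,interpolation=cv2.INTER_CUBIC))
"
```

```text
t 22.5167 p [0.5217 0.0954 0.2593] F [ 0.19  7.55 -1.96] M [ 2.61 -0.16 -0.03] gap 0.001 
R [[-0.9838, 0.1794, 0.0006], [0.1794, 0.9838, 0.0027], [-0.0001, 0.0027, -1.0]]
boom frame mm: x 0.0 y 16.63 trolley z 216.23 F x,y -1.18 7.46 z -1.96
```

View pics/scene16c.png

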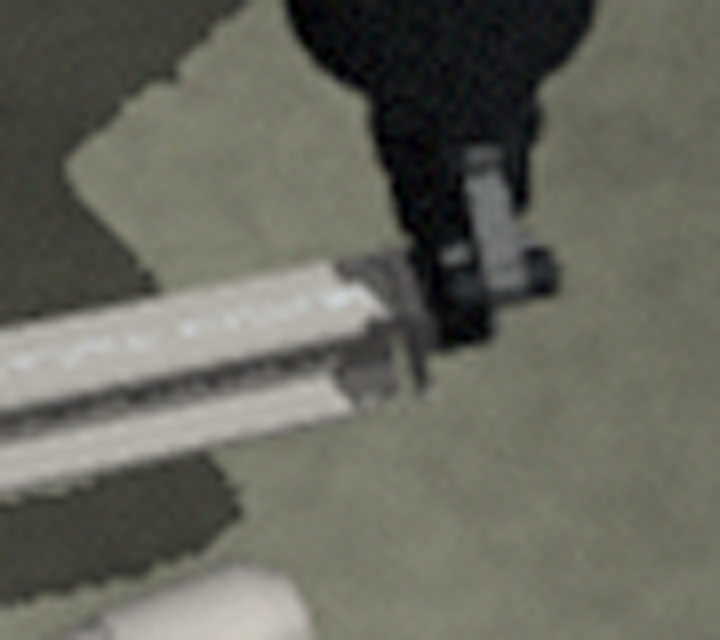

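Call:
apply_moves:
  steps:
    - [0, 0, 5, 0, 0, 0, 0]
    - [0, 0, 15, 0, 0, 0, 0]
    - [0, 0, 30, 0, 0, 0, 0]
    - [0, 0, 55, -10, 0, 0, 0]
    - [0, 0, 80, -35, 0, 0, 0]

```text
time_s: 22.98
tcp_pos: [0.5346, 0.1732, 0.2918]
tcp_rot: [-0.003, 0.091, 0.996, -0.002]
contact_force: [1.8, 1.6, 0.8]
finger_gap: -0.003
```

Call:
apply_moves:
  steps:
    - [0, 0, 20, -30, 0, 0, 0]
    - [0, 0, 40, -60, 0, 0, 0]
    - [0, 0, 50, -80, 0, 0, 0]
    - [0, 0, 50, -90, 0, 0, 0]
    - [0, 0, 50, -90, 0, 0, 0]

```text
time_s: 23.4
tcp_pos: [0.5458, 0.2233, 0.3865]
tcp_rot: [0.002, 0.09, 0.996, 0.001]
contact_force: [-0.3, -0.2, -0.0]
finger_gap: 0.0
```

```bash
python3 -c "
from h import *
bf()
s=manip.capture('scene');e=s['color'];cv2.imwrite('pics/scene17.png',e);cv2.imwrite('pics/scene17c.png',cv2.resize(e[150:240,170:330],None,fx=5,fy=5,interpolation=cv2.INTER_CUBIC))
for n in ['trolley','slot','flap_edge']:
  print(n,[(np.round(q['xyz'],4).tolist(),round(q['score'],2)) for q in manip.pinpoint(n,'scene')[:2]])
e=manip.capture('side')['color'];cv2.imwrite('pics/side17c.png',cv2.resize(e[40:180,280:440],None,fx=4.2,fy=4.2,interpolation=cv2.INTER_CUBIC))
for n in ['trolley','flap_edge']:
  print(n,[(np.round(q['xyz'],4).tolist(),round(q['score'],2)) for q in manip.pinpoint(n,'side')[:2]])
a=mouth+yb*.004;print('closed edge',a,.249,'trolley at',mouth-yb*.1593)
bf()
"
```

```text
t 23.4 p [0.5458 0.2233 0.3865] F [-0.33 -0.22 -0.  ] M [-0.06 -0.    0.02] gap 0.0 
R [[-0.9838, 0.1794, 0.0039], [0.1794, 0.9838, 0.0009], [-0.0037, 0.0016, -1.0]]
boom frame mm: x 0.56 y 146.81 trolley z 343.43 F x,y -0.28 -0.28 z -0.0
trolley [([0.4895, -0.0769, 0.2067], 0.87)]
slot [([0.4905, -0.077, 0.2479], 0.81)]
flap_edge [([0.5166, 0.0805, 0.2516], 0.38)]
trolley [([0.4903, -0.0741, 0.2037], 0.58)]
flap_edge [([0.5164, 0.0842, 0.245], 0.77), ([0.4886, -0.0774, 0.2529], 0.15)]
closed edge [0.51942208 0.08293429] 0.249 trolley at [ 0.4899433  -0.07768294]
t 23.75 p [0.5447 0.2213 0.3837] F [ 0.87  1.14 -0.47] M [-0.02 -0.03  0.02] gap 0.003 
R [[-0.9836, 0.1805, -0.0012], [0.1805, 0.9836, -0.0009], [0.001, -0.0011, -1.0]]
boom frame mm: x -0.11 y 144.7 trolley z 340.61 F x,y 0.65 1.28 z -0.47
```

View pics/scene17c.png

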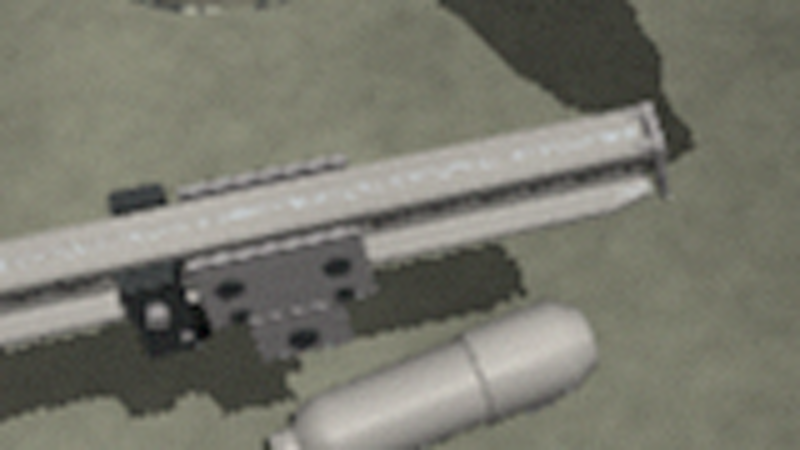

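View pics/side17c.png

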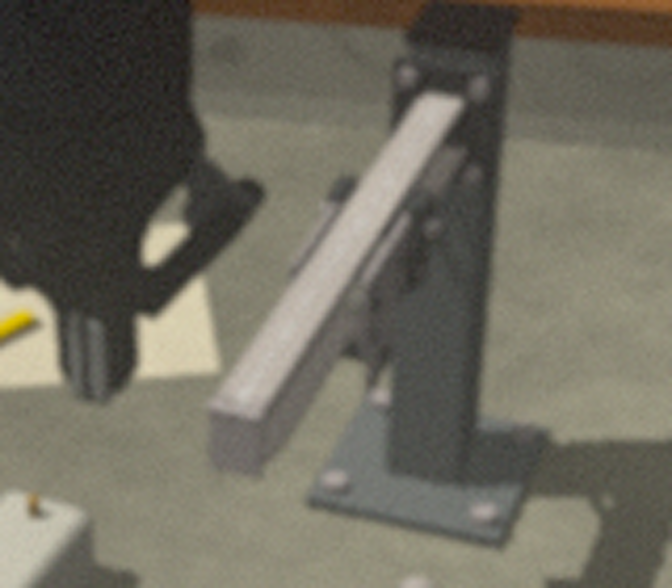

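```bash
python3 -c "
from station import manip
print(manip.job_done(), manip.get_obs()['time_s'])"
```

```text
the job is handed in; nothing more can be done
the job is handed in; nothing more can be done
```

The job is handed in at about 24 s of the 72 s allowed: the trolley is parked against the travel stop and the end stop is folded down and closed. No verdict came back.

- **Trolley on the boom:** I gripped it by the side plates and ran it onto the lower flange. The wrist force showed no contact on entry. It first pressed the sprung pads about 154 mm in from the free end, measured at the trolley's centre.
- **Parking catch:** I pushed to about 160 mm, with a peak of roughly 9 N. The drop of the catch was not distinct in the force reading. I checked it by backing off until the force went slightly negative; the trolley stayed put at about 159 mm, so I took it as held. I then let go and it did not move.
- **End stop:** I folded it down after the trolley was parked and pressed it until it met its hard stop, at about 7.5 N.

**Last checks:**
- Both cameras show the leaf hanging across the boom's end.
- The networks put the trolley's origin at z ≈ 0.204–0.207 m (0.205 expected).
- They put it along the boom within about 4 mm of where I released it.
- The arm is clear of everything, and I touched none of the other things on the bench.

The flap-edge position from the scene camera had a low score (0.38). It agreed with the expected closed position to about 4 mm.

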